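# Bed card blocks in a jig whose clamps have unlike threads

## Task

The jig's two hold-down clamps are screwed tight; they look alike, but one of them has a left-hand thread: feel which way each one loosens and unscrew both as far as they go, so that their bars stand clear. Then lay every cream card block on a cork pad of its own (any pad), centred, long side along the pad's long side, and press each down until its pad is fully home and the card lies level. When all are bedded and before you finish, screw both clamps fully tight again; leave the tape measure, the film tub and the blue tin where they are.

Things in the scene. Friction and masses are not known exactly. Their poses are not given: they have to be found in the camera images.
- jig_center (a point): centre of the top face of the jig's base plate, aluminium, 224 x 206 x 8 mm (x, y, z), fixed on the table; its x, y axes run along its sides; turned up to 0.2 rad. In these axes the four pads are centred at (+-67, +-50) mm and the two clamps stand at (0, +50) and (0, -50) mm, each between a front and a rear pad
- pad_1_top (a point): centre of the upper face of cork-faced pad 1, 54 x 69 mm (x, y; axes as the jig's). Raised, this face is 20 mm above the table, 12 mm above the base plate, with free room below its rim. A card centred on it has locating pins (6 mm thick, tops 23 mm above the table) 4 mm off its edges: two along each long side, 28 mm either way of the middle, one at the middle of the outer short side, and a 14 mm one between neighbours
- pad_1 (a joint): how far that pad has been pushed down, m: 0 raised, 0.005 fully home on its stop. It slides straight down only, stays where it is left, and needs about 6 N to move (a card's weight does not move it)
- pad_2_top (a point): centre of the upper face of cork-faced pad 2, 54 x 69 mm (x, y; axes as the jig's). Raised, this face is 20 mm above the table, 12 mm above the base plate, with free room below its rim. A card centred on it has locating pins (6 mm thick, tops 23 mm above the table) 4 mm off its edges: two along each long side, 28 mm either way of the middle, one at the middle of the outer short side, and a 14 mm one between neighbours
- pad_2 (a joint): how far that pad has been pushed down, m: 0 raised, 0.005 fully home on its stop. It slides straight down only, stays where it is left, and needs about 6 N to move (a card's weight does not move it)
- pad_3_top (a point): centre of the upper face of cork-faced pad 3, 54 x 69 mm (x, y; axes as the jig's). Raised, this face is 20 mm above the table, 12 mm above the base plate, with free room below its rim. A card centred on it has locating pins (6 mm thick, tops 23 mm above the table) 4 mm off its edges: two along each long side, 28 mm either way of the middle, one at the middle of the outer short side, and a 14 mm one between neighbours
- pad_3 (a joint): how far that pad has been pushed down, m: 0 raised, 0.005 fully home on its stop. It slides straight down only, stays where it is left, and needs about 6 N to move (a card's weight does not move it)
- pad_4_top (a point): centre of the upper face of cork-faced pad 4, 54 x 69 mm (x, y; axes as the jig's). Raised, this face is 20 mm above the table, 12 mm above the base plate, with free room below its rim. A card centred on it has locating pins (6 mm thick, tops 23 mm above the table) 4 mm off its edges: two along each long side, 28 mm either way of the middle, one at the middle of the outer short side, and a 14 mm one between neighbours
- pad_4 (a joint): how far that pad has been pushed down, m: 0 raised, 0.005 fully home on its stop. It slides straight down only, stays where it is left, and needs about 6 N to move (a card's weight does not move it)
- clamp_a_grip (a point): centre of the black upright T-handle of clamp a, one of two look-alike clamps that swap places from start to start. Handle 54 mm long (x of this point), 12 mm thick (y), 30 mm high, from 15 mm below to 15 mm above this point, which is 49 mm above the table when tight
- clamp_a_bar (a point): centre of that clamp's flat blue bar, which turns with the handle: 88 mm long (x), 16 mm wide, 6 mm thick, its top 17 mm below the handle's centre. Tight: bar lies along the jig's x, reaching 8 mm over a bedded card at each end, 2 mm above it. Loosened: bar lies along the jig's y, in the 72 mm gap between the two rows of cards
- clamp_a_screw (a joint): turn of that clamp, rad, counted positive as it loosens, whichever its thread: 0 tight on a hard stop (start: 0 to 0.04), 1.65 fully loose (stop); it rises 6 mm per rad. One clamp has a normal, the other a left-hand thread; which is which is not known. It takes about 0.1 N m and stays where left; turned the wrong way from tight it does not move. From 1.45 the bar is clear of cards
- clamp_b_grip (a point): centre of the black upright T-handle of clamp b, one of two look-alike clamps that swap places from start to start. Handle 54 mm long (x of this point), 12 mm thick (y), 30 mm high, from 15 mm below to 15 mm above this point, which is 49 mm above the table when tight
- clamp_b_bar (a point): centre of that clamp's flat blue bar, which turns with the handle: 88 mm long (x), 16 mm wide, 6 mm thick, its top 17 mm below the handle's centre. Tight: bar lies along the jig's x, reaching 8 mm over a bedded card at each end, 2 mm above it. Loosened: bar lies along the jig's y, in the 72 mm gap between the two rows of cards
- clamp_b_screw (a joint): turn of that clamp, rad, counted positive as it loosens, whichever its thread: 0 tight on a hard stop (start: 0 to 0.04), 1.65 fully loose (stop); it rises 6 mm per rad. One clamp has a normal, the other a left-hand thread; which is which is not known. It takes about 0.1 N m and stays where left; turned the wrong way from tight it does not move. From 1.45 the bar is clear of cards
- card_1_center (a point): centre (half-way up) of loose cream card block 1, 62 x 77 x 9 mm (x, y, z), about 40 g, flat on the table at first; absent in some starts
- card_2_center (a point): centre (half-way up) of loose cream card block 2, 62 x 77 x 9 mm (x, y, z), about 40 g, flat on the table at first; absent in some starts
- card_3_center (a point): centre (half-way up) of loose cream card block 3, 62 x 77 x 9 mm (x, y, z), about 40 g, flat on the table at first; absent in some starts
- card_4_center (a point): centre (half-way up) of loose cream card block 4, 62 x 77 x 9 mm (x, y, z), about 40 g, flat on the table at first; absent in some starts
- tape_measure: yellow pocket tape measure, 61 x 72 x 31 mm; origin at the centre of its underside. A bystander: leave it alone
- film_tub: black film tub with a grey lid, 34 mm across, 37 mm high; origin at the centre of its underside. A bystander: leave it alone
- blue_tin: blue slip-lid tin, 46 x 62 x 32 mm; origin at the centre of its underside. A bystander: leave it alone
Mind the look-alikes: they are no part of the job. What is shaped like the part that bears card_3_center but green or pink is not meant.

How it is judged:
On the way, in this order (a step that is already met when the one before it is completed fails the run):
1. both clamps are unscrewed at once, each at least 1.45 rad from tight (value of joint each of clamp_a_screw, clamp_b_screw above 1.45 rad), for 0.2 s.
2. with both clamps still open (1.2 rad or more), every card lies centred and level on a pad of its own that is pressed home (((horizontal distance between card_1_center and pad_1_top below 0.009 m and angle between the x axis of card_1_center and the x axis of pad_1_top, either way round below 0.15 rad and z of card_1_center in the frame of pad_1_top between 0.002 and 0.0065 m and angle between card_1_center's own z axis and vertical below 0.06 rad and value of joint pad_1 above 0.004 m) or (horizontal distance between card_1_center and pad_2_top below 0.009 m and angle between the x axis of card_1_center and the x axis of pad_2_top, either way round below 0.15 rad and z of card_1_center in the frame of pad_2_top between 0.002 and 0.0065 m and angle between card_1_center's own z axis and vertical below 0.06 rad and value of joint pad_2 above 0.004 m) or (horizontal distance between card_1_center and pad_3_top below 0.009 m and angle between the x axis of card_1_center and the x axis of pad_3_top, either way round below 0.15 rad and z of card_1_center in the frame of pad_3_top between 0.002 and 0.0065 m and angle between card_1_center's own z axis and vertical below 0.06 rad and value of joint pad_3 above 0.004 m) or (horizontal distance between card_1_center and pad_4_top below 0.009 m and angle between the x axis of card_1_center and the x axis of pad_4_top, either way round below 0.15 rad and z of card_1_center in the frame of pad_4_top between 0.002 and 0.0065 m and angle between card_1_center's own z axis and vertical below 0.06 rad and value of joint pad_4 above 0.004 m)) and ((horizontal distance between card_2_center and pad_1_top below 0.009 m and angle between the x axis of card_2_center and the x axis of pad_1_top, either way round below 0.15 rad and z of card_2_center in the frame of pad_1_top between 0.002 and 0.0065 m and angle between card_2_center's own z axis and vertical below 0.06 rad and value of joint pad_1 above 0.004 m) or (horizontal distance between card_2_center and pad_2_top below 0.009 m and angle between the x axis of card_2_center and the x axis of pad_2_top, either way round below 0.15 rad and z of card_2_center in the frame of pad_2_top between 0.002 and 0.0065 m and angle between card_2_center's own z axis and vertical below 0.06 rad and value of joint pad_2 above 0.004 m) or (horizontal distance between card_2_center and pad_3_top below 0.009 m and angle between the x axis of card_2_center and the x axis of pad_3_top, either way round below 0.15 rad and z of card_2_center in the frame of pad_3_top between 0.002 and 0.0065 m and angle between card_2_center's own z axis and vertical below 0.06 rad and value of joint pad_3 above 0.004 m) or (horizontal distance between card_2_center and pad_4_top below 0.009 m and angle between the x axis of card_2_center and the x axis of pad_4_top, either way round below 0.15 rad and z of card_2_center in the frame of pad_4_top between 0.002 and 0.0065 m and angle between card_2_center's own z axis and vertical below 0.06 rad and value of joint pad_4 above 0.004 m)) and ((horizontal distance between card_3_center and pad_1_top below 0.009 m and angle between the x axis of card_3_center and the x axis of pad_1_top, either way round below 0.15 rad and z of card_3_center in the frame of pad_1_top between 0.002 and 0.0065 m and angle between card_3_center's own z axis and vertical below 0.06 rad and value of joint pad_1 above 0.004 m) or (horizontal distance between card_3_center and pad_2_top below 0.009 m and angle between the x axis of card_3_center and the x axis of pad_2_top, either way round below 0.15 rad and z of card_3_center in the frame of pad_2_top between 0.002 and 0.0065 m and angle between card_3_center's own z axis and vertical below 0.06 rad and value of joint pad_2 above 0.004 m) or (horizontal distance between card_3_center and pad_3_top below 0.009 m and angle between the x axis of card_3_center and the x axis of pad_3_top, either way round below 0.15 rad and z of card_3_center in the frame of pad_3_top between 0.002 and 0.0065 m and angle between card_3_center's own z axis and vertical below 0.06 rad and value of joint pad_3 above 0.004 m) or (horizontal distance between card_3_center and pad_4_top below 0.009 m and angle between the x axis of card_3_center and the x axis of pad_4_top, either way round below 0.15 rad and z of card_3_center in the frame of pad_4_top between 0.002 and 0.0065 m and angle between card_3_center's own z axis and vertical below 0.06 rad and value of joint pad_4 above 0.004 m)) and ((horizontal distance between card_4_center and pad_1_top below 0.009 m and angle between the x axis of card_4_center and the x axis of pad_1_top, either way round below 0.15 rad and z of card_4_center in the frame of pad_1_top between 0.002 and 0.0065 m and angle between card_4_center's own z axis and vertical below 0.06 rad and value of joint pad_1 above 0.004 m) or (horizontal distance between card_4_center and pad_2_top below 0.009 m and angle between the x axis of card_4_center and the x axis of pad_2_top, either way round below 0.15 rad and z of card_4_center in the frame of pad_2_top between 0.002 and 0.0065 m and angle between card_4_center's own z axis and vertical below 0.06 rad and value of joint pad_2 above 0.004 m) or (horizontal distance between card_4_center and pad_3_top below 0.009 m and angle between the x axis of card_4_center and the x axis of pad_3_top, either way round below 0.15 rad and z of card_4_center in the frame of pad_3_top between 0.002 and 0.0065 m and angle between card_4_center's own z axis and vertical below 0.06 rad and value of joint pad_3 above 0.004 m) or (horizontal distance between card_4_center and pad_4_top below 0.009 m and angle between the x axis of card_4_center and the x axis of pad_4_top, either way round below 0.15 rad and z of card_4_center in the frame of pad_4_top between 0.002 and 0.0065 m and angle between card_4_center's own z axis and vertical below 0.06 rad and value of joint pad_4 above 0.004 m)) and value of joint each of clamp_a_screw, clamp_b_screw above 1.2 rad), for 0.2 s.
At the end, for the whole second after the job is handed in: Every card present lies level (within 0.06 rad) on a pad, centred within 9 mm and in line with it within 0.15 rad, that pad pushed down by at least 4 of its 5 mm; both clamps are screwed down to within 0.12 rad of tight; cards at rest (((horizontal distance between card_1_center and pad_1_top below 0.009 m and angle between the x axis of card_1_center and the x axis of pad_1_top, either way round below 0.15 rad and z of card_1_center in the frame of pad_1_top between 0.002 and 0.0065 m and angle between card_1_center's own z axis and vertical below 0.06 rad and value of joint pad_1 above 0.004 m) or (horizontal distance between card_1_center and pad_2_top below 0.009 m and angle between the x axis of card_1_center and the x axis of pad_2_top, either way round below 0.15 rad and z of card_1_center in the frame of pad_2_top between 0.002 and 0.0065 m and angle between card_1_center's own z axis and vertical below 0.06 rad and value of joint pad_2 above 0.004 m) or (horizontal distance between card_1_center and pad_3_top below 0.009 m and angle between the x axis of card_1_center and the x axis of pad_3_top, either way round below 0.15 rad and z of card_1_center in the frame of pad_3_top between 0.002 and 0.0065 m and angle between card_1_center's own z axis and vertical below 0.06 rad and value of joint pad_3 above 0.004 m) or (horizontal distance between card_1_center and pad_4_top below 0.009 m and angle between the x axis of card_1_center and the x axis of pad_4_top, either way round below 0.15 rad and z of card_1_center in the frame of pad_4_top between 0.002 and 0.0065 m and angle between card_1_center's own z axis and vertical below 0.06 rad and value of joint pad_4 above 0.004 m)) and ((horizontal distance between card_2_center and pad_1_top below 0.009 m and angle between the x axis of card_2_center and the x axis of pad_1_top, either way round below 0.15 rad and z of card_2_center in the frame of pad_1_top between 0.002 and 0.0065 m and angle between card_2_center's own z axis and vertical below 0.06 rad and value of joint pad_1 above 0.004 m) or (horizontal distance between card_2_center and pad_2_top below 0.009 m and angle between the x axis of card_2_center and the x axis of pad_2_top, either way round below 0.15 rad and z of card_2_center in the frame of pad_2_top between 0.002 and 0.0065 m and angle between card_2_center's own z axis and vertical below 0.06 rad and value of joint pad_2 above 0.004 m) or (horizontal distance between card_2_center and pad_3_top below 0.009 m and angle between the x axis of card_2_center and the x axis of pad_3_top, either way round below 0.15 rad and z of card_2_center in the frame of pad_3_top between 0.002 and 0.0065 m and angle between card_2_center's own z axis and vertical below 0.06 rad and value of joint pad_3 above 0.004 m) or (horizontal distance between card_2_center and pad_4_top below 0.009 m and angle between the x axis of card_2_center and the x axis of pad_4_top, either way round below 0.15 rad and z of card_2_center in the frame of pad_4_top between 0.002 and 0.0065 m and angle between card_2_center's own z axis and vertical below 0.06 rad and value of joint pad_4 above 0.004 m)) and ((horizontal distance between card_3_center and pad_1_top below 0.009 m and angle between the x axis of card_3_center and the x axis of pad_1_top, either way round below 0.15 rad and z of card_3_center in the frame of pad_1_top between 0.002 and 0.0065 m and angle between card_3_center's own z axis and vertical below 0.06 rad and value of joint pad_1 above 0.004 m) or (horizontal distance between card_3_center and pad_2_top below 0.009 m and angle between the x axis of card_3_center and the x axis of pad_2_top, either way round below 0.15 rad and z of card_3_center in the frame of pad_2_top between 0.002 and 0.0065 m and angle between card_3_center's own z axis and vertical below 0.06 rad and value of joint pad_2 above 0.004 m) or (horizontal distance between card_3_center and pad_3_top below 0.009 m and angle between the x axis of card_3_center and the x axis of pad_3_top, either way round below 0.15 rad and z of card_3_center in the frame of pad_3_top between 0.002 and 0.0065 m and angle between card_3_center's own z axis and vertical below 0.06 rad and value of joint pad_3 above 0.004 m) or (horizontal distance between card_3_center and pad_4_top below 0.009 m and angle between the x axis of card_3_center and the x axis of pad_4_top, either way round below 0.15 rad and z of card_3_center in the frame of pad_4_top between 0.002 and 0.0065 m and angle between card_3_center's own z axis and vertical below 0.06 rad and value of joint pad_4 above 0.004 m)) and ((horizontal distance between card_4_center and pad_1_top below 0.009 m and angle between the x axis of card_4_center and the x axis of pad_1_top, either way round below 0.15 rad and z of card_4_center in the frame of pad_1_top between 0.002 and 0.0065 m and angle between card_4_center's own z axis and vertical below 0.06 rad and value of joint pad_1 above 0.004 m) or (horizontal distance between card_4_center and pad_2_top below 0.009 m and angle between the x axis of card_4_center and the x axis of pad_2_top, either way round below 0.15 rad and z of card_4_center in the frame of pad_2_top between 0.002 and 0.0065 m and angle between card_4_center's own z axis and vertical below 0.06 rad and value of joint pad_2 above 0.004 m) or (horizontal distance between card_4_center and pad_3_top below 0.009 m and angle between the x axis of card_4_center and the x axis of pad_3_top, either way round below 0.15 rad and z of card_4_center in the frame of pad_3_top between 0.002 and 0.0065 m and angle between card_4_center's own z axis and vertical below 0.06 rad and value of joint pad_3 above 0.004 m) or (horizontal distance between card_4_center and pad_4_top below 0.009 m and angle between the x axis of card_4_center and the x axis of pad_4_top, either way round below 0.15 rad and z of card_4_center in the frame of pad_4_top between 0.002 and 0.0065 m and angle between card_4_center's own z axis and vertical below 0.06 rad and value of joint pad_4 above 0.004 m)) and value of joint each of clamp_a_screw, clamp_b_screw below 0.12 rad and linear speed of each of card_1, card_2, card_3, card_4 below 0.02 m/s); the robot touches nothing.
It fails at once if the tape measure is moved by more than 25 mm (distance of tape_measure from where it was at the start of the episode above 0.025 m).
It fails at once if the film tub is moved by more than 25 mm (distance of film_tub from where it was at the start of the episode above 0.025 m).
It fails at once if the blue tin is moved by more than 25 mm (distance of blue_tin from where it was at the start of the episode above 0.025 m).
Of card_1, card_2, card_3, card_4 only 2 to 4 are there at a start; the rules pass over those that are not, and their reading is None.
At some moment in a run one of card_1, card_2, card_3, card_4 may be knocked a few centimetres aside while the robot is not near it.
Once in a run the grip may slacken for a moment while it holds something.
It also fails if it takes over 210 s, if anything falls off the work surface, if the arm or the gripper's body presses on something with over 40 N, if the wrist force passes 120 N, or if a joint passes its speed limit or range.

## Robot

A 6-joint arm with a two-finger parallel gripper is mounted at the origin on a cart in front of the work surface, level with it; the furniture and walls round the work are solid. World frame = base frame: x ahead of the robot, y to its left, z up, the work surface at z = 0. Lengths are in m, angles in rad, forces in N, time in s.
With the tool pointing down it reaches from about 0.225 to 0.875 m from the base axis. Payload 3.4 kg.
Tool frame: the origin (TCP) lies midway between the tips of the shut fingers; the grasp point (between the pads) lies 19 mm behind it (manip.grasp_offset is the distance from the TCP to the grasp point, in m); x points along the fingers, y is the direction in which the jaws open and shut, and the axes are right-handed (so a half turn about x gives the same grasp; the last joint's range is limited). The gripper opens to 85 mm and grips with 20 to 120 N. Pads are 22 mm wide; open, the fingers measure 114 mm over their backs; the gripper's body (76 mm by 85 mm) begins 54 mm behind the grasp point. The pads swing forward as they close: fully open they stand 13 mm farther back than shut.
Start: joints at [-1.266, 0.276, 1.505, -0, 1.361, -0.121], TCP at [0.238, -0.524, 0.231] pointing down, gripper open.
Joint ranges: [-2.89, 2.89], [-0.75, 2.08], [0.22, 2.7], [-1.18, 4.32], [0.11, 2.71], [-2.7, 2.7]. Speed limits (rad/s): [2.57, 2.57, 3.14, 3.14, 3.14, 3.14].

## Interface

Orientations are given as a unit quaternion [w, x, y, z].
In Python, from rig import manip gives the robot as it stands.
- The arm moves only by the shell command python3 -m creep 'ROWS' [OPENING] [FORCE]. ROWS is a JSON object of lists of equal length, an entry for each row: "delta_pos": the shift along the tool's x, y, z in cm, a list of three; "dr": the turn, a rotation vector about the tool's x, y, z in rad, a list of three. In form: {"delta_pos": [[dx, dy, dz], ...], "dr": [[rx, ry, rz], ...]}. A call has 1 to 10 rows; each row is the pose to reach, as a shift and turn from the pose commanded when the call began, along the tool's axes at that moment; what a row does not reach only later rows make up. A row lasts 1/10 s, in which the tool goes at most 50 mm and 8.59 degrees, less where a joint would pass 70% of its speed; a pose out of reach is approached as far as the arm can. A call with a gripper value outside its range is refused whole. OPENING is the opening, from -1 (shut) to 1 (fully open), set as the call begins (- or left out, the last holds). The fingers move at their own pace and stop on an object; FORCE is the grip in N (left out, the last holds). Time passes only in rows, so rows that repeat a pose let the fingers close. It gives the time, the measured TCP pose, the force and the opening at its end, in the units of the state.
- manip.get_state(): the state, without advancing time (a new reading comes with each control period).
- manip.get_image(name): name is "scene" or "top"; returns a dict with "pixels" (384x512x3 uint8, blue, green, red), "depth" (384x512 float32, m along the optical axis (not along the pixel's ray), 0 where there is no reading), "intrinsics" (3x3 intrinsics, pixels), "rvec" (rotation vector, rad) and "tvec" (3), from world to camera coordinates, as OpenCV has them. Camera axes: x right, y down, z forward; pixel columns grow to the right and rows downward; lengths in m; the calibration is good to about 2 mm. A picture is of the moment at which its call begins.
- manip.sign_off(): hands the job in, once; it reports no verdict.
The state is a dict: "clock": time; "qpos": joint angles; "qd": joint speeds; "effort": joint torques, N m; "position": TCP position; "ee_rot": TCP orientation; "contact_force": force on the tool from outside, world axes, zero at the start; "moment": the same for the moment, N m; "width": finger opening in m.
Only numpy, scipy, OpenCV 4.12 (cv2) and the standard library are available. Lean on these libraries where they do the work, as an engineer would, in place of code of your own. Each camera call takes 0.05 s, during which the arm holds its last target. There are 200 camera calls.

## Working session

There is one attempt and no reset: what is moved stays moved. The work goes in short steps, Python scripts to look and compute and a shell command to move; the robot and the scene stay as the last step left them, time stands still between calls to the robot, and variables do not carry over. Pictures are saved under pics/ and viewed, about 12 in all and at most 16, crops included, and the job is handed in when it is done.

```bash
ls; mkdir -p pics; cat > h.py <<'E'
import numpy as np, cv2
from rig import manip
from scipy.spatial.transform import Rotation as R
def cam(n):
    d=manip.get_image(n); d['R']=cv2.Rodrigues(np.array(d['rvec'],float))[0]; d['t']=np.array(d['tvec'],float).ravel(); d['K']=np.array(d['intrinsics'],float); return d
def ray(d,uv,z):
    uv=np.atleast_2d(uv).astype(float)
    v=np.c_[uv,np.ones(len(uv))]@np.linalg.inv(d['K']).T@d['R']
    o=-d['R'].T@d['t']
    return o+v*((z-o[2])/v[:,2])[:,None]
def proj(d,P):
    return cv2.projectPoints(np.atleast_2d(P).astype(float),np.array(d['rvec'],float),d['t'],d['K'],None)[0][:,0]
E
python3 - <<'E'
from h import *
s=manip.get_state(); print({k:np.round(v,3) for k,v in s.items()})
a=cam('top');b=cam('scene')
cv2.imwrite('pics/1.png',cv2.resize(a['pixels'],(800,600)))
cv2.imwrite('pics/2.png',cv2.resize(b['pixels'],(800,600)))
for d in(a,b): print(-d['R'].T@d['t'],d['K'][0],d['R'][2])
E
```

```text
pics
{'clock': np.float64(0.0), 'qpos': array([-1.266,  0.277,  1.506,  0.   ,  1.361, -0.121]), 'qd': array([ 0.001, -0.001,  0.   ,  0.001,  0.   ,  0.   ]), 'effort': array([-1.0000e-03, -4.1678e+01, -2.4581e+01, -0.0000e+00,  1.1000e-02,
       -0.0000e+00]), 'position': array([ 0.237, -0.523,  0.23 ]), 'ee_rot': array([-0.149, -0.691, -0.15 ,  0.691]), 'contact_force': array([ 0.075, -0.101,  0.607]), 'moment': array([ 0.016, -0.007,  0.   ]), 'width': np.float64(0.085)}
[0.50045243 0.05914308 1.07827392] [356.96692397   0.         251.49041335] [ 0.09206682  0.00203578 -0.99575075]
[0.10345444 0.89805325 1.02186783] [458.17034413   0.         259.16737925] [ 0.3578206  -0.60798413 -0.70874517]
```

View pics/1.png

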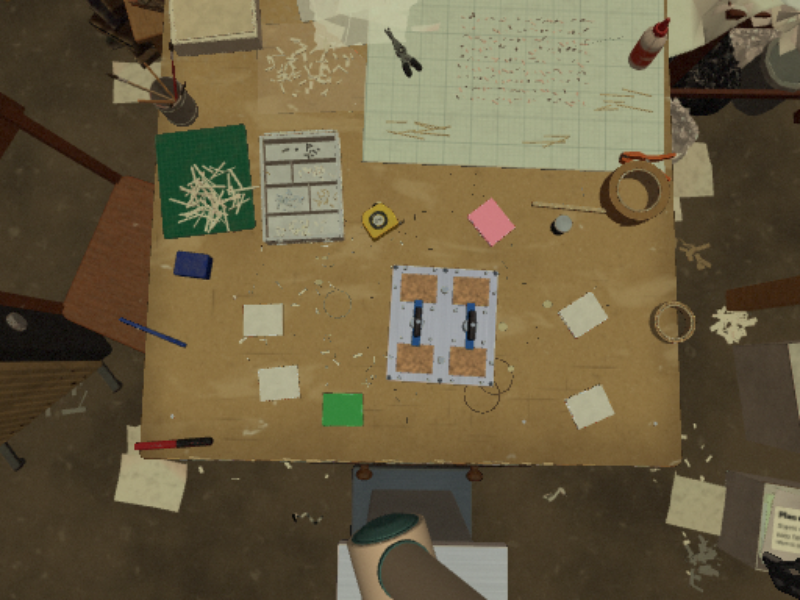

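View pics/2.png

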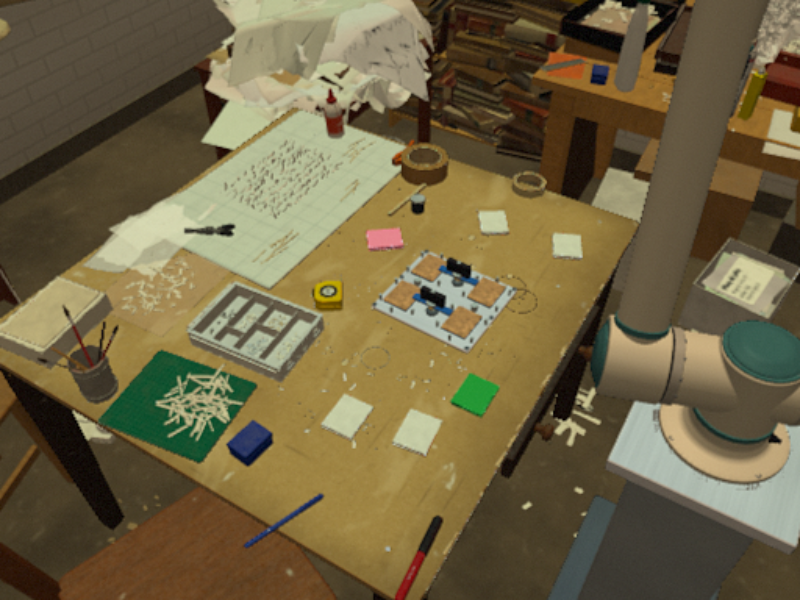

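Top view (800x600 scale). The cream cards are at (263,320), (279,383), (584,314) and (590,407). The jig is at (443,325), with black handles at (417,322) and (471,325). Things that could be mistaken for a card: the green block (343,410), the pink block (491,222), papers on the floor (150,480)/(697,505), and the white parts box (302,187). I choose the four cream ones. Next I measure them and check with one close crop.

```bash
cat >> h.py <<'E'
def rect3(d,c,z):
    "minAreaRect of contour c, cast onto plane z -> centre, long-axis yaw, dims"
    P=ray(d,c.reshape(-1,2),z)[:,:2]
    (x,y),(w,h),a=cv2.minAreaRect((P*1000).astype(np.float32))
    px=np.linalg.norm(P.std(0))*0
    a=np.radians(a)+(0 if w>h else np.pi/2)
    a=(a+np.pi/2)%np.pi-np.pi/2
    return np.array([x,y]),a,max(w,h),min(w,h)
def blobs(d,m,up=4):
    c,_=cv2.findContours(m,cv2.RETR_EXTERNAL,cv2.CHAIN_APPROX_NONE)
    return [(k.astype(float)+.5)/up-.5 for k in c]
def big(d,up=4): return cv2.resize(d['pixels'],None,fx=up,fy=up,interpolation=cv2.INTER_CUBIC)
def cards(d,z=.009,vmin=135,smax=70):
    hsv=cv2.cvtColor(big(d),cv2.COLOR_BGR2HSV)
    m=cv2.inRange(hsv,(0,0,vmin),(180,smax,255)); m=cv2.morphologyEx(m,cv2.MORPH_OPEN,np.ones((9,9)))
    out=[]
    for k in blobs(d,m):
        c,a,l,w=rect3(d,k,z)
        if 60<l<95 and 48<w<75 and 0<c[0]<800: out.append((c.round(1),round(a,3),round(l,1),round(w,1)))
    return out
E
python3 - <<'E'
from h import *
for n in('top','scene'):
    d=cam(n); print(n)
    for o in cards(d): print(o)
    hsv=cv2.cvtColor(d['pixels'],cv2.COLOR_BGR2HSV)
    for nm,p in dict(card=[.48,.34,.009],table=[.4,.2,0],plate=[.43,.04,.008],cork=[.365,.08,.02]).items():
        u,v=proj(d,p)[0].round().astype(int); print(nm,u,v,hsv[v,u])
    c=proj(d,[.45,.05,.02])[0].astype(int)
    r=d['pixels'][c[1]-65:c[1]+65,c[0]-65:c[0]+65]; cv2.imwrite(f'pics/j_{n}.png',r)
a=[cv2.resize(cv2.imread(f'pics/j_{n}.png'),(400,400),interpolation=cv2.INTER_CUBIC) for n in('top','scene')]
cv2.imwrite('pics/3.png',np.hstack(a))
E
```

```text
top
(array([ 411. , -311.7]), np.float64(-1.15), 77.8, 62.7)
(array([446.2, 277.4]), np.float64(-1.449), 75.3, 61.3)
(array([565.4, 311.4]), np.float64(-1.531), 74.2, 60.2)
(array([ 585. , -303.6]), np.float64(-0.994), 77.4, 62.6)
card 157 233 [ 19 128 140]
table 204 261 [ 19 132 133]
plate 258 251 [ 19 129 140]
cork 244 274 [ 18 133 123]
scene
(array([445. , 275.4]), np.float64(-1.433), 81.4, 62.0)
(array([564.9, 310.3]), np.float64(-1.531), 80.4, 62.6)
(array([ 409.5, -316.1]), np.float64(-1.149), 78.5, 62.2)
(array([ 584. , -306.7]), np.float64(-0.989), 78.3, 63.4)
(array([  78.2, -957. ]), np.float64(0.165), 84.6, 51.5)
card 243 288 [ 22 145 162]
table 295 265 [ 21 150 148]
plate 311 221 [ 22 147 160]
cork 326 236 [ 22 153 142]
```

View pics/3.png

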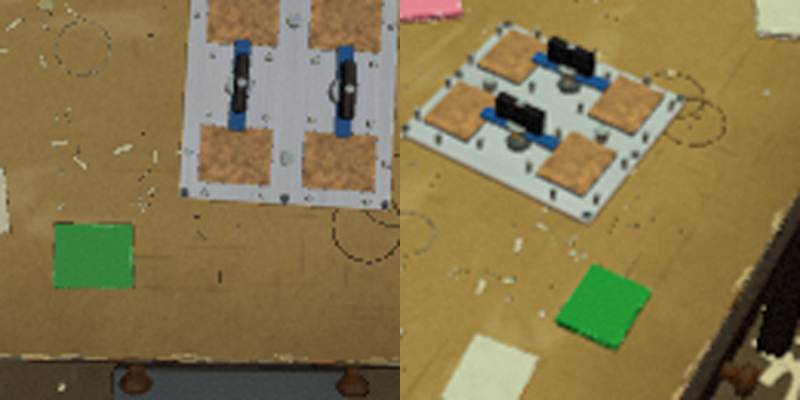

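The crop shows the jig with its blue bars along x, a black handle on each, and four cork pads. The green block is clearly different from the cream ones, so the choice of four cream cards stands. Now the jig pose.

```bash
cat > jig.py <<'E'
from h import *
def jig(d):
    hsv=cv2.cvtColor(big(d),cv2.COLOR_BGR2HSV); out={}
    m=cv2.inRange(hsv,(0,0,100),(180,75,255))
    m=cv2.morphologyEx(m,cv2.MORPH_OPEN,np.ones((5,5)));m=cv2.morphologyEx(m,cv2.MORPH_CLOSE,np.ones((25,25)))
    for k in blobs(d,m):
        c,a,l,w=rect3(d,k,.008)
        if 190<l<260 and 180<w<240: out['plate']=(c.round(1),round(a,3),round(l,1),round(w,1))
    o=[]
    m=cv2.inRange(hsv,(100,120,50),(125,255,255))
    b=cv2.inRange(hsv,(0,0,0),(180,255,60))
    for nm,m,z,A,Bm in(('bar',m,.032,(50,100),(8,40)),('blk',b,.064,(35,70),(8,45))):
        for k in blobs(d,m):
            c,a,l,w=rect3(d,k,z)
            if A[0]<l<A[1] and Bm[0]<w<Bm[1] and 400<c[0]<680 and -180<c[1]<120: o.append((nm,c.round(1),round(a,3),round(l,1),round(w,1)))
    out['o']=o
    return out
if __name__=='__main__':
    for n in('top','scene'):
        r=jig(cam(n)); print(n,r.get('plate')); [print(x) for x in r['o']]
E
python3 jig.py
```

```text
top (array([561.4, -32.9]), np.float64(-0.046), 223.4, 205.7)
('blk', array([558.8, -81.1]), np.float64(-0.06), 54.3, 15.2)
('blk', array([562.8,  17.3]), np.float64(-0.04), 55.2, 13.2)
scene (array([563.1, -35.5]), np.float64(-0.046), 230.8, 211.2)
('blk', array([556.6,  26. ]), np.float64(-0.075), 63.2, 31.4)
('blk', array([552.5, -72.8]), np.float64(-0.051), 62.2, 35.3)
```

```bash
cat > go.py <<'E'
import sys
from h import *
s=manip.get_state(); Rm=R.from_quat(np.roll(s['ee_rot'],-1)); p=np.array(s['position'])
y=Rm.as_matrix()[:,1]; print('t',round(float(s['clock']),1),'pos',(p*1000).round(1),'psi',round(float(np.arctan2(y[1],y[0])),3),'q6',round(float(s['qpos'][5]),3),'q1',round(float(s['qpos'][0]),3),'w',round(float(s['width'])*1000,1),'F',np.round(s['contact_force'],1),'M',np.round(s['moment'],2),'down',Rm.as_matrix()[:,0].round(3))
if len(sys.argv)>1:
    X=[float(v) for v in sys.argv[1:]]
    for i in range(0,len(X),4):   # targets x y z(mm) psi, all from the present pose
        q=np.array(X[i:i+3])/1000; c,n=np.cos(X[i+3]),np.sin(X[i+3])
        T=np.array([[0,c,n],[0,n,-c],[-1,0,0]])
        d=Rm.as_matrix().T@(q-p)*100; dr=(Rm.inv()*R.from_matrix(T)).as_rotvec()
        print(d.round(2).tolist(),dr.round(3).tolist())
E
python3 go.py 563.8 16 120 1.525 563.8 16 120 -1.617
```

```text
t 0.3 pos [ 237.5 -523.5  231. ] psi -1.145 q6 -0.121 q1 -1.266 w 85.5 F [-0.1 -0.5  1. ] M [-0.03 -0.04  0.03] down [-0.     0.001 -1.   ]
[11.13, -35.65, -52.0] [-2.67, -0.001, 0.0]
[11.13, -35.65, -52.0] [0.472, 0.0, 0.001]
```

```bash
python3 -m creep '{"delta_pos":[[5,-17,-26],[5,-17,-26],[5,-17,-26],[5,-17,-26],[5,-17,-26],[11.1,-35.6,-52],[11.1,-35.6,-52],[11.1,-35.6,-52],[11.1,-35.6,-52],[11.1,-35.6,-52]],"dr":[[0.24,0,0],[0.24,0,0],[0.24,0,0],[0.24,0,0],[0.24,0,0],[0.472,0,0],[0.472,0,0],[0.472,0,0],[0.472,0,0],[0.472,0,0]]}' -0.2; python3 go.py 563.8 16 120 -1.617
```

```text
clock: 1.3
position: [0.4924, -0.1066, 0.1469]
ee_rot: [-0.016, 0.707, -0.017, -0.707]
contact_force: [1.0, -0.2, 0.0]
width: 0.0347
t 1.3 pos [ 492.4 -106.6  146.9] psi -1.617 q6 1.266 q1 -0.351 w 34.7 F [ 1.  -0.2  0. ] M [-0.04  0.05  0.02] down [ 0.001 -0.001 -1.   ]
[2.69, -12.58, -6.57] [0.0, -0.001, -0.0]
```

```bash
python3 -m creep '{"delta_pos":[[2.6,-12.5,-6.5],[2.6,-12.5,-6.5],[2.6,-12.5,-6.5],[2.6,-12.5,-6.5],[2.6,-12.5,-6.5],[2.6,-12.5,-6.5]],"dr":[[0,0,0],[0,0,0],[0,0,0],[0,0,0],[0,0,0],[0,0,0]]}'; python3 go.py 563.3 16.5 37 -1.617
```

```text
clock: 1.9
position: [0.5617, 0.0127, 0.121]
ee_rot: [0.016, -0.707, 0.017, 0.707]
contact_force: [0.1, -0.1, -0.9]
width: 0.0342
t 1.9 pos [561.7  12.7 121. ] psi -1.617 q6 1.517 q1 -0.101 w 34.2 F [ 0.1 -0.1 -0.9] M [-0.03  0.04 -0.02] down [-0.001 -0.001 -1.   ]
[8.4, -0.39, -0.15] [-0.0, 0.001, -0.001]
```

```bash
python3 -m creep '{"delta_pos":[[3,-0.4,-0.15],[5,-0.4,-0.15],[7,-0.4,-0.15],[8.4,-0.4,-0.15],[8.4,-0.4,-0.15],[8.4,-0.4,-0.15]],"dr":[[0,0,0],[0,0,0],[0,0,0],[0,0,0],[0,0,0],[0,0,0]]}'; python3 -m creep '{"delta_pos":[[0,0,0],[0,0,0],[0,0,0],[0,0,0],[0,0,0],[0,0,0]],"dr":[[0,0,0],[0,0,0],[0,0,0],[0,0,0],[0,0,0],[0,0,0]]}' -1 60; python3 go.py
python3 -m creep '{"delta_pos":[[0,0,0],[0,0,0],[0,0,0],[0,0,0]],"dr":[[-0.06,0,0],[-0.12,0,0],[-0.12,0,0],[-0.12,0,0]]}'; python3 go.py
```

```text
clock: 2.5
position: [0.5638, 0.0161, 0.0375]
ee_rot: [-0.017, 0.707, -0.017, -0.707]
contact_force: [0.0, 0.6, -0.3]
width: 0.0341
clock: 3.1
position: [0.5648, 0.0166, 0.0383]
ee_rot: [-0.016, 0.708, -0.017, -0.706]
contact_force: [-1.9, -3.4, 6.6]
width: 0.0109
t 3.1 pos [564.8  16.6  38.3] psi -1.616 q6 1.525 q1 -0.093 w 10.9 F [-1.9 -3.4  6.6] M [-0.47  0.1  -0.02] down [ 0.003 -0.002 -1.   ]
clock: 3.5
position: [0.5648, 0.0167, 0.0381]
ee_rot: [0.024, 0.707, 0.024, -0.706]
contact_force: [-1.2, -3.2, 6.7]
width: 0.011
t 3.5 pos [564.8  16.7  38.1] psi -1.502 q6 1.408 q1 -0.094 w 11.0 F [-1.2 -3.2  6.7] M [-0.64  0.11 -1.51] down [ 0.002 -0.    -1.   ]
```

```bash
python3 -m creep '{"delta_pos":[[0,0,0],[0,0,0],[0,0,0],[0,0,0],[0,0,0]],"dr":[[0.12,0,0],[0.2,0,0],[0.3,0,0],[0.3,0,0],[0.3,0,0]]}'; python3 go.py
```

```text
clock: 4.0
position: [0.5648, 0.0165, 0.0392]
ee_rot: [-0.079, 0.704, -0.08, -0.702]
contact_force: [-1.8, -3.4, 12.6]
width: 0.011
t 4.0 pos [564.8  16.5  39.2] psi -1.796 q6 1.705 q1 -0.093 w 11.0 F [-1.8 -3.4 12.6] M [-0.61  0.39 -0.  ] down [ 0.003 -0.002 -1.   ]
```

```bash
python3 -m creep '{"delta_pos":[[0,0,0],[0,0,0],[0,0,0],[-4,0,0],[-4,0,0],[-4,0,0],[-4,0,0],[-4,0,0],[-4,0,0],[-4,0,0]],"dr":[[0,0,0],[0,0,0],[0,0,0],[-0.1,0,0],[-1.05,0,0],[-1.05,0,0],[-1.05,0,0],[-1.05,0,0],[-1.05,0,0],[-1.05,0,0]]}' -0.2; python3 -m creep '{"delta_pos":[[0,0,0],[0,0,0],[0,0,0],[0,0,0],[0,0,0],[0,0,0],[0,0,0],[0,0,0],[0,0,0],[0,0,0]],"dr":[[-1.5,0,0],[-1.5,0,0],[-1.5,0,0],[-1.5,0,0],[-1.5,0,0],[-1.5,0,0],[-1.5,0,0],[-1.5,0,0],[-1.5,0,0],[-1.5,0,0]]}'; python3 -m creep '{"delta_pos":[[0,0,0],[0,0,0],[0,0,0],[0,0,0],[0,0,0],[0,0,0]],"dr":[[-0.6,0,0],[-0.6,0,0],[-0.6,0,0],[-0.6,0,0],[-0.6,0,0],[-0.6,0,0]]}'; python3 go.py 564.3 16.5 38.5 1.346
```

```text
clock: 5.0
position: [0.5635, 0.0176, 0.0765]
ee_rot: [-0.269, -0.654, -0.269, 0.654]
contact_force: [-0.7, 0.4, 0.1]
width: 0.0344
clock: 6.0
position: [0.5634, 0.0176, 0.0764]
ee_rot: [0.642, 0.295, 0.643, -0.295]
contact_force: [0.8, 0.3, -0.7]
width: 0.034
clock: 6.6
position: [0.5636, 0.0175, 0.0766]
ee_rot: [0.7, 0.095, 0.701, -0.095]
contact_force: [0.2, -0.1, 0.3]
width: 0.034
t 6.6 pos [563.6  17.5  76.6] psi 1.3 q6 -1.392 q1 -0.092 w 34.0 F [ 0.2 -0.1  0.3] M [ 0.01 -0.06  0.  ] down [-0.001  0.    -1.   ]
[3.81, -0.07, 0.1] [-0.046, -0.001, 0.0]
```

```bash
python3 -m creep '{"delta_pos":[[2,-0.1,0.1],[3.8,-0.1,0.1],[3.8,-0.1,0.1],[3.8,-0.1,0.1]],"dr":[[-0.05,0,0],[-0.05,0,0],[-0.05,0,0],[-0.05,0,0]]}'; python3 -m creep '{"delta_pos":[[0,0,0],[0,0,0],[0,0,0],[0,0,0],[0,0,0],[0,0,0]],"dr":[[0,0,0],[0,0,0],[0,0,0],[0,0,0],[0,0,0],[0,0,0]]}' -1 60; python3 go.py
python3 -m creep '{"delta_pos":[[-0.08,0,0],[-0.16,0,0],[-0.24,0,0],[-0.32,0,0],[-0.4,0,0],[-0.48,0,0],[-0.56,0,0],[-0.64,0,0],[-0.72,0,0],[-0.8,0,0]],"dr":[[0.14,0,0],[0.28,0,0],[0.42,0,0],[0.56,0,0],[0.7,0,0],[0.84,0,0],[0.98,0,0],[1.12,0,0],[1.26,0,0],[1.4,0,0]]}';python3 go.py;  python3 -m creep '{"delta_pos":[[-0.06,0,0],[-0.06,0,0],[-0.06,0,0],[-0.06,0,0]],"dr":[[0.12,0,0],[0.12,0,0],[0.12,0,0],[0.12,0,0]]}'; python3 go.py
```

```text
clock: 7.0
position: [0.5644, 0.0162, 0.0388]
ee_rot: [0.703, 0.077, 0.703, -0.077]
contact_force: [-0.6, 0.1, 0.6]
width: 0.034
clock: 7.6
position: [0.5654, 0.0161, 0.0398]
ee_rot: [0.704, 0.077, 0.702, -0.077]
contact_force: [-0.1, -0.1, 5.3]
width: 0.011
t 7.6 pos [565.4  16.1  39.8] psi 1.353 q6 -1.447 q1 -0.095 w 11.0 F [-0.1 -0.1  5.3] M [ 0.07  0.   -0.05] down [ 0.002 -0.    -1.   ]
clock: 8.6
position: [0.5639, 0.015, 0.048]
ee_rot: [-0.487, -0.512, -0.487, 0.513]
contact_force: [-3.2, -2.3, 9.5]
width: 0.011
t 8.6 pos [563.9  15.   48. ] psi -0.051 q6 -0.042 q1 -0.095 w 11.0 F [-3.2 -2.3  9.5] M [-0.48  0.61  0.15] down [-0.001 -0.002 -1.   ]
clock: 9.0
position: [0.5638, 0.015, 0.0486]
ee_rot: [-0.458, -0.538, -0.457, 0.54]
contact_force: [-3.3, -3.7, 8.9]
width: 0.011
t 9.0 pos [563.8  15.   48.6] psi -0.163 q6 0.071 q1 -0.095 w 11.0 F [-3.3 -3.7  8.9] M [-0.42  0.57  0.66] down [-0.001 -0.003 -1.   ]
```

```bash
python3 -m creep '{"delta_pos":[[0,0,0],[0,0,0],[0,0,0],[-4,0,0],[-7,0,0],[-7,0,0],[-7,0,0],[-7,0,0],[-7,0,0]],"dr":[[0,0,0],[0,0,0],[0,0,0],[0,0,0],[0,0,0],[0.15,0,0],[0.3,0,0],[0.45,0,0],[0.45,0,0]]}' -0.2; python3 go.py 560 -83.6 110 -1.617
```

```text
clock: 9.9
position: [0.5644, 0.0162, 0.1172]
ee_rot: [-0.325, -0.628, -0.325, 0.628]
contact_force: [0.3, -0.0, 0.1]
width: 0.0342
t 9.9 pos [564.4  16.2 117.2] psi -0.617 q6 0.522 q1 -0.095 w 34.2 F [ 0.3 -0.   0.1] M [-0.02  0.03  0.  ] down [-0.  0. -1.]
[0.72, 5.41, 8.4] [1.0, 0.0, 0.0]
```

```bash
python3 -m creep '{"delta_pos":[[0.7,5.4,8.4],[0.7,5.4,8.4],[0.7,5.4,8.4],[0.7,5.4,8.4],[0.7,5.4,8.4],[0.7,5.4,8.4],[0.7,5.4,8.4],[0.7,5.4,8.4]],"dr":[[1,0,0],[1,0,0],[1,0,0],[1,0,0],[1,0,0],[1,0,0],[1,0,0],[1,0,0]]}'; python3 go.py 560 -83.6 38 -1.617
python3 -m creep '{"delta_pos":[[4,0,0],[6,0,0],[7.2,0,0],[7.2,0,0],[7.2,0,0]],"dr":[[0,0,0],[0,0,0],[0,0,0],[0,0,0],[0,0,0]]}'; python3 -m creep '{"delta_pos":[[0,0,0],[0,0,0],[0,0,0],[0,0,0],[0,0,0],[0,0,0]],"dr":[[0,0,0],[0,0,0],[0,0,0],[0,0,0],[0,0,0],[0,0,0]]}' -1 60; python3 go.py
python3 -m creep '{"delta_pos":[[-0.06,0,0],[-0.12,0,0],[-0.12,0,0]],"dr":[[-0.1,0,0],[-0.2,0,0],[-0.2,0,0]]}';python3 go.py
```

```text
clock: 10.7
position: [0.5599, -0.0836, 0.1102]
ee_rot: [0.015, -0.707, 0.015, 0.707]
contact_force: [0.2, 0.1, -0.3]
width: 0.034
t 10.7 pos [559.9 -83.6 110.2] psi -1.614 q6 1.343 q1 -0.271 w 34.0 F [ 0.2  0.1 -0.3] M [-0.04  0.02  0.03] down [-0.001  0.    -1.   ]
[7.22, 0.0, -0.01] [0.003, 0.001, 0.0]
clock: 11.2
position: [0.5607, -0.0838, 0.039]
ee_rot: [-0.016, 0.707, -0.016, -0.707]
contact_force: [0.2, 0.5, 1.0]
width: 0.0339
clock: 11.8
position: [0.5611, -0.0836, 0.0397]
ee_rot: [-0.016, 0.708, -0.016, -0.706]
contact_force: [0.6, 1.0, 7.1]
width: 0.0106
t 11.8 pos [561.1 -83.6  39.7] psi -1.617 q6 1.346 q1 -0.271 w 10.6 F [0.6 1.  7.1] M [ 0.23 -0.06  0.06] down [ 0.003 -0.    -1.   ]
clock: 12.1
position: [0.5611, -0.0833, 0.0409]
ee_rot: [0.055, 0.706, 0.055, -0.704]
contact_force: [0.4, 2.7, 6.1]
width: 0.0105
t 12.1 pos [561.1 -83.3  40.9] psi -1.416 q6 1.144 q1 -0.271 w 10.5 F [0.4 2.7 6.1] M [ 0.39 -0.1   0.03] down [ 0.003  0.    -1.   ]
```

Free, as expected for the opposite thread. Continuing to the stop.

```bash
python3 -m creep '{"delta_pos":[[-0.08,0,0],[-0.16,0,0],[-0.24,0,0],[-0.32,0,0],[-0.4,0,0],[-0.48,0,0],[-0.56,0,0],[-0.64,0,0],[-0.72,0,0],[-0.8,0,0]],"dr":[[-0.14,0,0],[-0.28,0,0],[-0.42,0,0],[-0.56,0,0],[-0.7,0,0],[-0.84,0,0],[-0.98,0,0],[-1.12,0,0],[-1.26,0,0],[-1.4,0,0]]}';python3 go.py;  python3 -m creep '{"delta_pos":[[-0.06,0,0],[-0.06,0,0],[-0.06,0,0],[-0.06,0,0]],"dr":[[-0.12,0,0],[-0.12,0,0],[-0.12,0,0],[-0.12,0,0]]}'; python3 go.py
python3 -m creep '{"delta_pos":[[0,0,0],[0,0,0],[0,0,0],[-4,0,0],[-8,0,0],[-8,0,0],[-8,0,0]],"dr":[[0,0,0],[0,0,0],[0,0,0],[0,0,0],[0,0,0],[0,0,0],[0,0,0]]}' 0.9 >/dev/null
python3 -m creep '{"delta_pos":[[-5,0,0],[-6,0,-5],[-6,0,-10],[-6,0,-15],[-6,0,-20],[-6,0,-25],[-6,0,-30],[-6,0,-30],[-6,0,-30]],"dr":[[0,0,0],[0,0,0],[0,0,0],[0,0,0],[0,0,0],[0,0,0],[0,0,0],[0,0,0],[0,0,0]]}' ; python3 go.py
```

```text
clock: 13.1
position: [0.5595, -0.0818, 0.0491]
ee_rot: [0.496, 0.504, 0.498, -0.503]
contact_force: [-2.7, 6.6, 10.5]
width: 0.0108
t 13.1 pos [559.5 -81.8  49.1] psi -0.013 q6 -0.259 q1 -0.27 w 10.8 F [-2.7  6.6 10.5] M [ 1.04  0.34 -0.16] down [-0.     0.003 -1.   ]
clock: 13.5
position: [0.5593, -0.0818, 0.0496]
ee_rot: [0.523, 0.476, 0.525, -0.474]
contact_force: [-2.6, 5.3, 10.6]
width: 0.0108
t 13.5 pos [559.3 -81.8  49.6] psi 0.098 q6 -0.371 q1 -0.271 w 10.8 F [-2.6  5.3 10.6] M [ 0.92  0.45 -1.08] down [-0.001  0.004 -1.   ]
clock: 15.1
position: [0.5279, 0.2154, 0.1863]
ee_rot: [0.525, 0.471, 0.526, -0.474]
contact_force: [-0.6, -0.2, 0.1]
width: 0.0812
t 15.1 pos [527.9 215.4 186.3] psi 0.106 q6 0.16 q1 0.266 w 81.2 F [-0.6 -0.2  0.1] M [ 0.    0.03 -0.04] down [-0.004 -0.002 -1.   ]
```

```bash
python3 - <<'E'
from h import *
import jig
im=[]
for n in('top','scene'):
    d=cam(n); print(n); [print(o) for o in cards(d)]; r=jig.jig(d); print(r.get('plate')); [print(x) for x in r['o']]
    c=proj(d,[.56,-.03,.02])[0].astype(int); im.append(cv2.resize(d['pixels'][max(c[1]-60,0):c[1]+60,c[0]-60:c[0]+60],(400,400),interpolation=cv2.INTER_CUBIC))
cv2.imwrite('pics/4.png',np.hstack(im))
E
```

```text
top
(array([ 410.7, -311.8]), np.float64(-1.153), 77.7, 62.6)
(array([ 585. , -303.6]), np.float64(-0.994), 77.4, 62.6)
(array([561.4, -33.1]), np.float64(-0.046), 223.4, 206.3)
('blk', array([557.2, -83. ]), np.float64(-1.556), 56.3, 16.4)
('blk', array([563.1,  16.8]), np.float64(1.478), 54.1, 14.3)
scene
(array([444.8, 275.5]), np.float64(-1.437), 81.4, 62.1)
(array([564.9, 310.5]), np.float64(-1.531), 80.1, 62.6)
(array([ 409.2, -315.5]), np.float64(-1.149), 79.9, 62.2)
(array([ 583.8, -306.7]), np.float64(-1.006), 79.0, 63.1)
(array([ 319.6, -548.4]), np.float64(-1.492), 233.9, 209.4)
```

View pics/4.png

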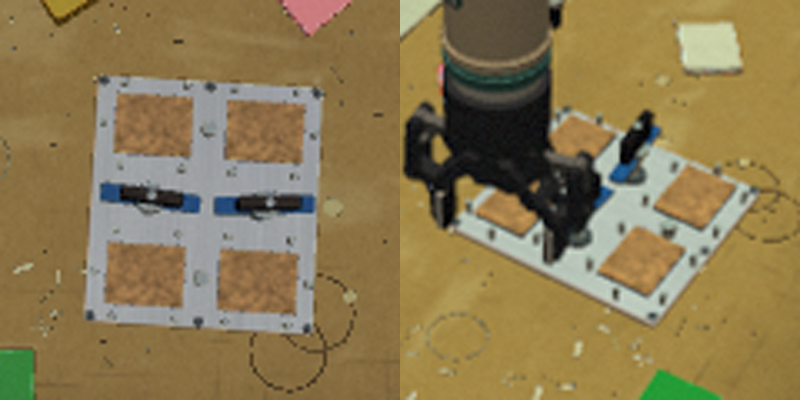

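Both bars stand along the jig's y, at pixels (150,198) and (265,205) in the left half of the crop, so both clamps are fully open. Now card A at (565,311).

```bash
python3 go.py 565 310.7 60 0.04
```

```text
t 15.2 pos [528.7 213.6 187. ] psi 0.103 q6 0.16 q1 0.263 w 81.3 F [-0.2  0.3  0.5] M [-0.03  0.03 -0.01] down [-0.002 -0.002 -1.   ]
[12.68, 4.64, -9.31] [0.063, 0.002, 0.002]
```

```bash
python3 -m creep '{"delta_pos":[[4,2.3,-4.6],[8,4.6,-9.3],[12.7,4.6,-9.3],[12.7,4.6,-9.3],[12.7,4.6,-9.3],[12.7,4.6,-9.3]],"dr":[[0,0,0],[0.063,0,0],[0.063,0,0],[0.063,0,0],[0.063,0,0],[0.063,0,0]]}' >/dev/null; python3 go.py 565 310.7 -4 0.04
```

```text
t 15.8 pos [566.  310.3  61.2] psi 0.038 q6 0.356 q1 0.394 w 81.1 F [ 0.4  0.3 -0.1] M [0.03 0.02 0.01] down [-0.001 -0.001 -1.   ]
[6.52, -0.09, -0.05] [-0.002, 0.001, 0.001]
```

```bash
python3 -m creep '{"delta_pos":[[3,0,0],[5,0,0],[6.2,0,0],[6.2,0,0],[6.2,0,0]],"dr":[[0,0,0],[0,0,0],[0,0,0],[0,0,0],[0,0,0]]}' 0.9; python3 go.py 565 310.7 -4 0.04;  python3 -m creep '{"delta_pos":[[0,0,0],[0,0,0],[0,0,0],[0,0,0],[0,0,0],[0,0,0]],"dr":[[0,0,0],[0,0,0],[0,0,0],[0,0,0],[0,0,0],[0,0,0]]}' -1 40; python3 go.py
```

```text
clock: 16.3
position: [0.5665, 0.3118, 0.0008]
ee_rot: [0.51, 0.491, 0.509, -0.489]
contact_force: [-0.0, 0.9, 0.9]
width: 0.0811
t 16.3 pos [566.5 311.8   0.8] psi 0.039 q6 0.357 q1 0.396 w 81.1 F [-0.   0.9  0.9] M [ 0.04 -0.02 -0.02] down [ 0.002  0.001 -1.   ]
[0.48, -0.16, 0.1] [-0.001, -0.001, -0.002]
clock: 16.9
position: [0.5666, 0.3124, 0.0013]
ee_rot: [0.511, 0.491, 0.509, -0.489]
contact_force: [-0.5, -0.2, 5.8]
width: 0.0581
t 16.9 pos [566.6 312.4   1.3] psi 0.04 q6 0.357 q1 0.397 w 58.1 F [-0.5 -0.2  5.8] M [-0.14 -0.05 -0.03] down [ 0.003  0.001 -1.   ]
```

```bash
python3 -m creep '{"delta_pos":[[0,0,0],[0,0,0]],"dr":[[0,0,0],[0,0,0]]}'; python3 - <<'E'
from h import *
im=[]
for n in('scene','top'):
    d=cam(n); c=proj(d,[.566,.312,.02])[0].astype(int); im.append(cv2.resize(d['pixels'][c[1]-35:c[1]+35,c[0]-35:c[0]+35],(400,400),interpolation=cv2.INTER_CUBIC))
cv2.imwrite('pics/5.png',np.hstack(im))
E
```

```text
clock: 17.1
position: [0.5666, 0.3124, 0.0013]
ee_rot: [0.511, 0.491, 0.509, -0.489]
contact_force: [-1.4, -1.1, 5.8]
width: 0.058
```

View pics/5.png

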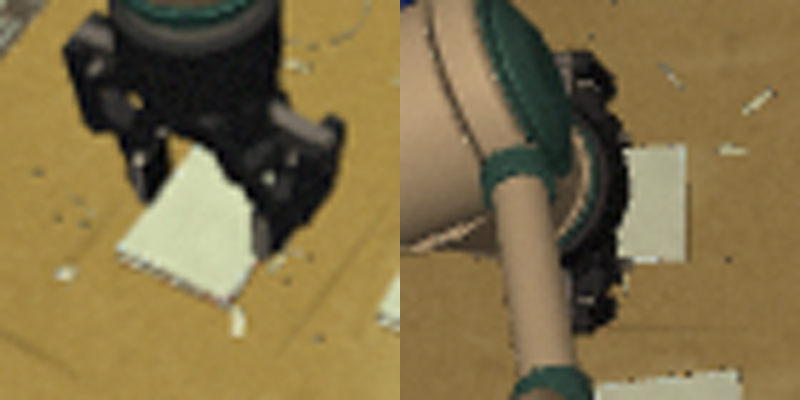

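Scene crop: the fingers straddle the card, with tips near its edges at (140,190) and (265,245). The width reads 58 mm where I expected 62, so the hold is doubtful. I reopen, go 5 mm lower and grip again.

```bash
python3 -m creep '{"delta_pos":[[0,0,0],[0,0,0],[0,0,0],[0.5,0,0],[0.5,0,0],[0.5,0,0]],"dr":[[0,0,0],[0,0,0],[0,0,0],[0,0,0],[0,0,0],[0,0,0]]}' 0.8; python3 -m creep '{"delta_pos":[[0,0,0],[0,0,0],[0,0,0],[0,0,0],[0,0,0],[0,0,0]],"dr":[[0,0,0],[0,0,0],[0,0,0],[0,0,0],[0,0,0],[0,0,0]]}' -1 40; python3 go.py
```

```text
clock: 17.8
position: [0.5651, 0.3119, -0.0062]
ee_rot: [0.51, 0.49, 0.51, -0.49]
contact_force: [0.5, 0.5, -0.9]
width: 0.0768
clock: 18.4
position: [0.5664, 0.3124, -0.0046]
ee_rot: [0.51, 0.491, 0.51, -0.489]
contact_force: [0.9, -0.2, 5.2]
width: 0.0591
t 18.4 pos [566.4 312.4  -4.6] psi 0.04 q6 0.357 q1 0.397 w 59.1 F [ 0.9 -0.2  5.2] M [-0.01  0.13  0.01] down [ 0.002  0.001 -1.   ]
```

```bash
python3 -m creep '{"delta_pos":[[-2,0,0],[-5,0,0],[-9,0,0],[-12.5,0,0],[-12.5,0,0],[-12.5,0,0]],"dr":[[0,0,0],[0,0,0],[0,0,0],[0,0,0],[0,0,0],[0,0,0]]}' >/dev/null; python3 go.py 631.2 13.5 100 -0.045
```

```text
t 19.0 pos [565.4 312.  119.8] psi 0.04 q6 0.357 q1 0.397 w 58.7 F [-0.6 -0.  -1. ] M [-0.05  0.06 -0.01] down [ 0.001  0.    -1.   ]
[1.98, 5.38, 30.09] [0.085, -0.0, -0.001]
```

```bash
python3 -m creep '{"delta_pos":[[0,1,4],[0,2,8],[0,3,12],[0,4,16],[0,5,20],[0,5.4,24],[0,5.4,28],[2,5.4,30.1],[2,5.4,30.1],[2,5.4,30.1]],"dr":[[0,0,0],[0.04,0,0],[0.085,0,0],[0.085,0,0],[0.085,0,0],[0.085,0,0],[0.085,0,0],[0.085,0,0],[0.085,0,0],[0.085,0,0]]}' >/dev/null; python3 go.py 631.2 13.5 15 -0.045; python3 - <<'E'
from h import *
im=[]
for n in('scene','top'):
    d=cam(n); c=proj(d,[.631,.013,.1])[0].astype(int); im.append(cv2.resize(d['pixels'][max(0,c[1]-50):c[1]+50,c[0]-50:c[0]+50],(400,400),interpolation=cv2.INTER_CUBIC))
    print([o for o in cards(d)]); print([o for o in cards(d,.11)])
cv2.imwrite('pics/6.png',np.hstack(im))
E
```

```text
t 20.0 pos [629.8  13.5  97. ] psi -0.046 q6 -0.043 q1 -0.089 w 58.6 F [ 0.2 -0.3 -0.4] M [-0.    0.03  0.02] down [-0.005  0.001 -1.   ]
[8.2, 0.18, -0.0] [-0.001, -0.001, 0.005]
[(array([444.8, 275.5]), np.float64(-1.437), 81.4, 62.1), (array([ 409.5, -316. ]), np.float64(-1.142), 80.5, 62.7), (array([ 584. , -306.7]), np.float64(-0.99), 78.4, 63.4), (array([  78.5, -956.4]), np.float64(0.166), 85.4, 53.4)]
[(array([410.8, 337.5]), np.float64(-1.437), 73.3, 55.9), (array([ 379. , -194.9]), np.float64(-1.142), 72.5, 56.5), (array([ 536. , -186.6]), np.float64(-0.99), 70.6, 57.1), (array([  81. , -771.5]), np.float64(0.166), 76.9, 48.1)]
[(array([ 410.9, -311.8]), np.float64(-1.151), 77.8, 62.3), (array([446.2, 277.2]), np.float64(-1.451), 74.9, 61.3), (array([ 585. , -303.6]), np.float64(-0.994), 77.4, 62.6)]
[(array([ 419.3, -276.8]), np.float64(-1.151), 70.4, 56.4), (array([451.3, 256.6]), np.float64(-1.451), 67.8, 55.5), (array([ 577. , -269.3]), np.float64(-0.994), 70.1, 56.7)]
```

View pics/6.png

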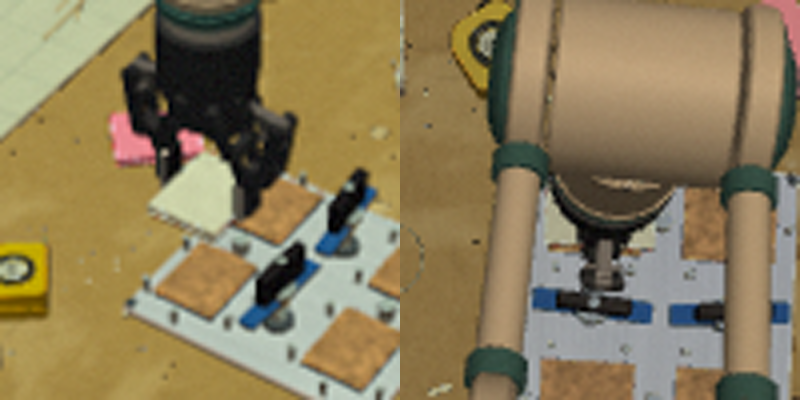

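The card is held level over the far-left pad (card at (205,190) in the left crop). Lowering it in steps while watching the force.

```bash
python3 -m creep '{"delta_pos":[[3,0.2,-0.1],[5,0.2,-0.1],[6.5,0.2,-0.1],[7.3,0.2,-0.1],[7.3,0.2,-0.1],[7.3,0.2,-0.1]],"dr":[[0,0,0],[0,0,0],[0,0,0],[0,0,0],[0,0,0],[0,0,0]]}' >/dev/null; python3 go.py 631.2 14.3 16 -0.045
```

```text
t 20.7 pos [634.   15.   27.1] psi -0.044 q6 -0.042 q1 -0.086 w 58.9 F [ 0.6  0.1 -0.6] M [-0.    0.    0.03] down [ 0.001 -0.    -1.   ]
[1.11, -0.28, 0.08] [0.001, 0.0, -0.001]
```

```bash
python3 -m creep '{"delta_pos":[[0,-0.28,0.08],[0,-0.28,0.08],[0.5,-0.28,0.08],[0.5,-0.28,0.08]],"dr":[[0,0,0],[0,0,0],[0,0,0],[0,0,0]]}' >/dev/null; python3 go.py 631.2 14.3 16 -0.045
```

```text
t 21.1 pos [630.6  13.6  21.1] psi -0.045 q6 -0.043 q1 -0.089 w 58.9 F [-0.2 -0.1 -1.1] M [-0.02 -0.08  0.  ] down [ 0. -0. -1.]
[0.51, 0.06, -0.08] [-0.0, 0.0, -0.0]
```

```bash
for i in 1; do python3 -m creep '{"delta_pos":[[0.2,0.06,-0.05],[0.4,0.06,-0.05],[0.6,0.06,-0.05],[0.6,0.06,-0.05]],"dr":[[0,0,0],[0,0,0],[0,0,0],[0,0,0]]}' >/dev/null; python3 go.py; python3 -m creep '{"delta_pos":[[0.1,0,0],[0.2,0,0],[0.3,0,0],[0.3,0,0]],"dr":[[0,0,0],[0,0,0],[0,0,0],[0,0,0]]}' >/dev/null; python3 go.py;  python3 -m creep '{"delta_pos":[[0.1,0,0],[0.2,0,0],[0.3,0,0],[0.3,0,0]],"dr":[[0,0,0],[0,0,0],[0,0,0],[0,0,0]]}' >/dev/null; python3 go.py; done
```

```text
t 21.5 pos [632.6  13.8  15.4] psi -0.045 q6 -0.043 q1 -0.088 w 59.0 F [ 4.2 -1.1 -0.4] M [-0.12 -0.51 -0.  ] down [ 0.003 -0.001 -1.   ]
t 21.9 pos [632.6  13.9  13.8] psi -0.045 q6 -0.043 q1 -0.088 w 58.8 F [ 2.7 -0.   6. ] M [-0.13 -0.11 -0.07] down [ 0.003 -0.001 -1.   ]
t 22.3 pos [632.6  13.8  10.9] psi -0.045 q6 -0.043 q1 -0.088 w 59.0 F [ 3.3 -1.6  6.9] M [-0.06 -0.04 -0.04] down [ 0.003 -0.001 -1.   ]
```

```bash
python3 -m creep '{"delta_pos":[[0.1,0,0],[0.2,0,0],[0.2,0,0]],"dr":[[0,0,0],[0,0,0],[0,0,0]]}' >/dev/null; python3 go.py;  python3 -m creep '{"delta_pos":[[0.1,0,0],[0.2,0,0],[0.2,0,0]],"dr":[[0,0,0],[0,0,0],[0,0,0]]}' >/dev/null; python3 go.py
```

```text
t 22.6 pos [632.7  13.8  10.2] psi -0.045 q6 -0.043 q1 -0.088 w 58.3 F [ 2.3 -0.6 13.7] M [-0.11  0.25  0.  ] down [ 0.004 -0.001 -1.   ]
t 22.9 pos [632.7  13.9  10.1] psi -0.045 q6 -0.043 q1 -0.088 w 58.8 F [-1.7 -1.2 24.5] M [-0.08  1.01 -0.06] down [ 0.004 -0.001 -1.   ]
```

```bash
python3 -m creep '{"delta_pos":[[-0.2,0,0],[-0.2,0,0],[-0.2,0,0],[-1,0,0],[-4,0,0],[-8,0,0],[-11,0,0],[-11,0,0],[-11,0,0]],"dr":[[0,0,0],[0,0,0],[0,0,0],[0,0,0],[0,0,0],[0,0,0],[0,0,0],[0,0,0],[0,0,0]]}' 0.7 >/dev/null; python3 go.py 445.6 276 70 0.126
```

```text
t 23.8 pos [630.1  14.4 115.5] psi -0.045 q6 -0.043 q1 -0.088 w 72.5 F [-1.2 -0.4 -0.4] M [-0.06  0.05 -0.  ] down [-0.001  0.    -1.   ]
[4.57, -19.6, -25.31] [-0.171, -0.0, 0.001]
```

```bash
python3 -m creep '{"delta_pos":[[0,-3,-4],[0,-6,-8],[0,-9,-12],[0,-12,-16],[0,-15,-20],[0,-19.6,-25.3],[3,-19.6,-25.3],[4.6,-19.6,-25.3],[4.6,-19.6,-25.3],[4.6,-19.6,-25.3]],"dr":[[-0.05,0,0],[-0.1,0,0],[-0.17,0,0],[-0.17,0,0],[-0.17,0,0],[-0.17,0,0],[-0.17,0,0],[-0.17,0,0],[-0.17,0,0],[-0.17,0,0]]}' 0.85 >/dev/null; python3 go.py 445.6 276 -5 0.126
python3 - <<'E'
from h import *
for n in('top','scene'):
    d=cam(n)
    print(n,[o for o in cards(d)]); print([o for o in cards(d,.024) if 400<o[0][0]<700 and -150<o[0][1]<120])
E
```

```text
t 24.8 pos [445.7 275.1  68.2] psi 0.125 q6 0.295 q1 0.42 w 79.1 F [ 0.8  0.2 -0.5] M [-0.02 -0.06  0.04] down [-0.003 -0.002 -1.   ]
[7.32, 0.02, -0.1] [-0.001, 0.001, 0.003]
top [(array([ 410.8, -311.9]), np.float64(-1.144), 77.7, 62.6), (array([ 585.1, -303.2]), np.float64(-1.011), 77.2, 62.9)]
[]
scene [(array([444.9, 275.4]), np.float64(-1.433), 81.4, 61.9), (array([ 409.5, -315.9]), np.float64(-1.149), 80.9, 62.2)]
[]
```

```bash
python3 -m creep '{"delta_pos":[[3,0,0],[5,0,-0.1],[6.5,0,-0.1],[7.1,0,-0.1],[7.1,0,-0.1],[7.1,0,-0.1]],"dr":[[0,0,0],[0,0,0],[0,0,0],[0,0,0],[0,0,0],[0,0,0]]}' >/dev/null; python3 go.py;  python3 -m creep '{"delta_pos":[[0,0,0],[0,0,0],[0,0,0],[0,0,0],[0,0,0],[0,0,0]],"dr":[[0,0,0],[0,0,0],[0,0,0],[0,0,0],[0,0,0],[0,0,0]]}' -1 40 >/dev/null; python3 go.py
python3 -m creep '{"delta_pos":[[-2,0,0],[-5,0,0],[-9,0,0],[-12,0,0],[-12,0,0],[-12,0,0]],"dr":[[0,0,0],[0,0,0],[0,0,0],[0,0,0],[0,0,0],[0,0,0]]}' >/dev/null; python3 go.py 497.3 19.6 100 -0.045
```

```text
t 25.5 pos [447.6 276.8  -0.8] psi 0.124 q6 0.297 q1 0.422 w 79.3 F [-0.6 -0.4 -0.3] M [ 0.01 -0.04 -0.  ] down [ 0.002  0.001 -1.   ]
t 26.1 pos [ 4.475e+02  2.770e+02 -2.000e-01] psi 0.125 q6 0.297 q1 0.422 w 58.3 F [-1.3 -0.3  5.2] M [-0.12  0.14 -0.07] down [ 0.002  0.001 -1.   ]
t 26.7 pos [446.9 276.8 119.3] psi 0.125 q6 0.297 q1 0.422 w 58.1 F [ 0.1  0.5 -0.8] M [-0.05  0.05 -0.04] down [ 0.002  0.001 -1.   ]
[1.92, 1.79, 26.15] [0.17, -0.001, -0.002]
```

```bash
python3 -m creep '{"delta_pos":[[0,0.5,4],[0,1,8],[0,1.5,12],[0,1.8,16],[0,1.8,20],[0,1.8,24],[0,1.8,26],[0,1.8,26.1],[0,1.8,26.1],[0,1.8,26.1]],"dr":[[0.05,0,0],[0.1,0,0],[0.17,0,0],[0.17,0,0],[0.17,0,0],[0.17,0,0],[0.17,0,0],[0.17,0,0],[0.17,0,0],[0.17,0,0]]}' >/dev/null; python3 -m creep '{"delta_pos":[[3,0,0],[5,0,0],[5,0,0],[5,0,0]],"dr":[[0,0,0],[0,0,0],[0,0,0],[0,0,0]]}' >/dev/null; python3 go.py 497.3 19.6 26 -0.045; python3 - <<'E'
from h import *
im=[]
for n in('scene','top'):
    d=cam(n); c=proj(d,[.55,.0,.05])[0].astype(int); im.append(cv2.resize(d['pixels'][max(0,c[1]-65):c[1]+65,c[0]-65:c[0]+65],(400,400),interpolation=cv2.INTER_CUBIC))
    print([o for o in cards(d)])
cv2.imwrite('pics/7.png',np.hstack(im))
E
```

```text
t 28.1 pos [496.9  21.   68.3] psi -0.044 q6 -0.054 q1 -0.098 w 58.3 F [0.  0.5 1. ] M [ 0.03 -0.02 -0.02] down [-0.001  0.    -1.   ]
[4.23, 0.05, 0.13] [0.001, -0.0, 0.001]
[(array([ 409.5, -316.1]), np.float64(-1.149), 78.6, 62.2), (array([  78.2, -957.3]), np.float64(0.166), 84.6, 51.9)]
[(array([ 104.9, -121.4]), np.float64(-0.004), 94.5, 67.6), (array([ 410.8, -311.9]), np.float64(-1.144), 77.7, 62.6), (array([ 584.9, -303.5]), np.float64(-0.994), 77.6, 62.6)]
```

View pics/7.png

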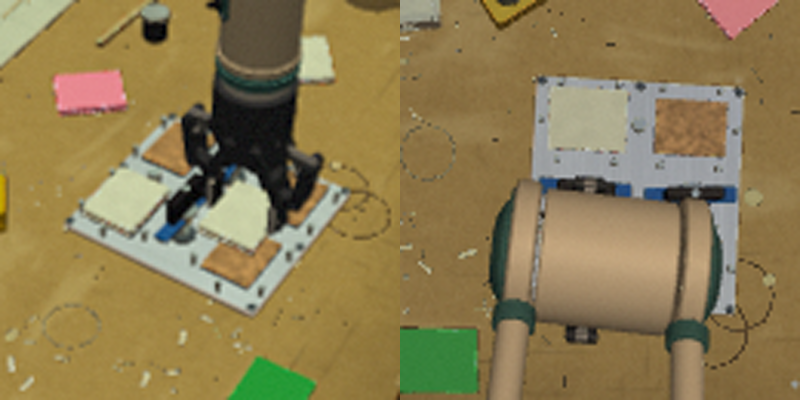

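Card A lies bedded on the far-left pad (right crop (588,118)) with its pins visible all round. Card B is held level above the near-left pad.

```bash
python3 -m creep '{"delta_pos":[[1.5,0,0.1],[3,0,0.1],[4.1,0,0.1],[4.1,0,0.1],[4.1,0,0.1]],"dr":[[0,0,0],[0,0,0],[0,0,0],[0,0,0],[0,0,0]]}' >/dev/null; python3 go.py 497.3 19.6 21 -0.045
```

```text
t 28.7 pos [497.5  19.   27.8] psi -0.045 q6 -0.057 q1 -0.102 w 58.3 F [ 0.2 -0.1 -0.8] M [ 0.02 -0.04  0.02] down [ 0.001 -0.    -1.   ]
[0.68, -0.02, -0.06] [0.0, 0.0, -0.001]
```

```bash
python3 -m creep '{"delta_pos":[[0.3,0,-0.05],[0.6,0,-0.05],[0.7,0,-0.05],[0.7,0,-0.05]],"dr":[[0,0,0],[0,0,0],[0,0,0],[0,0,0]]}' >/dev/null; python3 go.py; for k in 1 2; do python3 -m creep '{"delta_pos":[[0.1,0,0],[0.2,0,0],[0.3,0,0],[0.3,0,0]],"dr":[[0,0,0],[0,0,0],[0,0,0],[0,0,0]]}' >/dev/null; python3 go.py; done;  python3 -m creep '{"delta_pos":[[0.1,0,0],[0.2,0,0],[0.2,0,0]],"dr":[[0,0,0],[0,0,0],[0,0,0]]}' >/dev/null; python3 go.py
```

```text
t 29.1 pos [496.9  19.5  20.3] psi -0.045 q6 -0.056 q1 -0.101 w 58.3 F [ 0.7  0.1 -0.4] M [ 0.01 -0.04 -0.02] down [-0. -0. -1.]
t 29.5 pos [496.9  19.5  17.8] psi -0.045 q6 -0.056 q1 -0.101 w 58.4 F [-2.8  0.6  3.5] M [ 0.04  0.07 -0.  ] down [ 0. -0. -1.]
t 29.9 pos [496.7  19.5  14.9] psi -0.045 q6 -0.056 q1 -0.101 w 58.3 F [-4.1  0.5  6.1] M [-0.06  0.01 -0.02] down [-0. -0. -1.]
t 30.2 pos [496.8  19.5  14.6] psi -0.045 q6 -0.056 q1 -0.101 w 58.1 F [-6.6  0.7 20.9] M [ 0.    0.58 -0.03] down [ 0.001 -0.    -1.   ]
```

```bash
python3 -m creep '{"delta_pos":[[-0.2,0,0],[-0.2,0,0],[-0.2,0,0],[-1,0,0],[-4,0,0],[-8,0,0],[-11,0,0],[-11,0,0],[-11,0,0]],"dr":[[0,0,0],[0,0,0],[0,0,0],[0,0,0],[0,0,0],[0,0,0],[0,0,0],[0,0,0],[0,0,0]]}' 0.7 >/dev/null; python3 go.py 585 -303.8 70 0.574
```

```text
t 31.1 pos [497.3  19.5 122.6] psi -0.045 q6 -0.056 q1 -0.101 w 72.3 F [-0.8  0.  -0.8] M [-0.03  0.    0.05] down [ 0.001 -0.    -1.   ]
[5.28, 10.21, 31.9] [-0.619, 0.001, -0.001]
```

```bash
python3 -m creep '{"delta_pos":[[0,1,4],[0,2.5,8],[0,4,12],[0,5.5,16],[0,7,20],[0,8.5,24],[0,10.2,28],[2,10.2,31.9],[4,10.2,31.9],[5.2,10.2,31.9]],"dr":[[-0.07,0,0],[-0.15,0,0],[-0.25,0,0],[-0.35,0,0],[-0.45,0,0],[-0.55,0,0],[-0.62,0,0],[-0.62,0,0],[-0.62,0,0],[-0.62,0,0]]}' 0.85 >/dev/null;  python3 -m creep '{"delta_pos":[[0,0,0],[0,0,0]],"dr":[[0,0,0],[0,0,0]]}' >/dev/null; python3 go.py 585 -303.8 -4 0.574
python3 - <<'E'
from h import *
for n in('top','scene'):
    d=cam(n)
    print(n,[o for o in cards(d)])
E
```

```text
t 32.3 pos [ 584.3 -302.7   69.7] psi 0.576 q6 -1.16 q1 -0.584 w 78.8 F [0.2 0.  1.3] M [-0.03  0.   -0.01] down [-0.001  0.001 -1.   ]
[7.37, 0.0, 0.14] [0.002, -0.002, 0.001]
top [(array([ 410.4, -310.8]), np.float64(-1.161), 75.8, 62.8), (array([ 583.5, -301.6]), np.float64(-1.006), 73.0, 62.0)]
scene [(array([ 409. , -315.6]), np.float64(-1.149), 79.9, 61.8), (array([ 584. , -306.7]), np.float64(-0.99), 78.4, 63.6), (array([  77.3, -957.8]), np.float64(0.165), 82.5, 52.8), (array([  251.8, -1925.5]), np.float64(-1.02), 66.2, 64.4)]
```

```bash
python3 -m creep '{"delta_pos":[[3,0,0],[5,0,0.15],[6.5,0,0.15],[7.3,0,0.15],[7.3,0,0.15],[7.3,0,0.15]],"dr":[[0,0,0],[0,0,0],[0,0,0],[0,0,0],[0,0,0],[0,0,0]]}' >/dev/null; python3 go.py;  python3 -m creep '{"delta_pos":[[0,0,0],[0,0,0],[0,0,0],[0,0,0],[0,0,0],[0,0,0]],"dr":[[0,0,0],[0,0,0],[0,0,0],[0,0,0],[0,0,0],[0,0,0]]}' -1 40 >/dev/null; python3 go.py
python3 -m creep '{"delta_pos":[[-2,0,0],[-5,0,0],[-9,0,0],[-12,0,0],[-12,0,0],[-12,0,0]],"dr":[[0,0,0],[0,0,0],[0,0,0],[0,0,0],[0,0,0],[0,0,0]]}' >/dev/null; python3 go.py 626.7 -86.4 115 -0.045
```

```text
t 33.0 pos [ 586.1 -305.3   -1.8] psi 0.575 q6 -1.161 q1 -0.585 w 79.2 F [ 0.6 -0.2  0. ] M [-0.02 -0.02 -0.03] down [ 0.001 -0.001 -1.   ]
t 33.6 pos [ 586.2 -305.6   -1. ] psi 0.575 q6 -1.161 q1 -0.586 w 58.4 F [-1.   0.6  5.8] M [-0.03  0.2  -0.06] down [ 0.002 -0.001 -1.   ]
t 34.2 pos [ 585.5 -305.2  118.1] psi 0.575 q6 -1.161 q1 -0.586 w 58.4 F [-0.2  0.4 -0.6] M [0.03 0.01 0.04] down [ 0.001 -0.001 -1.   ]
[0.29, 15.35, -16.12] [0.62, 0.001, -0.001]
```

```bash
python3 -m creep '{"delta_pos":[[0,3,-3.2],[0,6,-6.4],[0,9,-9.6],[0,12,-12.8],[0,15.2,-16.0],[0,15.2,-16.0],[0,15.2,-16.0],[0,15.2,-16.0],[0,15.2,-16.0]],"dr":[[0.1,0,0],[0.25,0,0],[0.4,0,0],[0.5,0,0],[0.62,0,0],[0.62,0,0],[0.62,0,0],[0.62,0,0],[0.62,0,0]]}' >/dev/null; python3 -m creep '{"delta_pos":[[3,0,0],[5,0,0],[5,0,0],[5,0,0]],"dr":[[0,0,0],[0,0,0],[0,0,0],[0,0,0]]}' >/dev/null; python3 go.py 626.7 -88 28 -0.045; python3 - <<'E'
from h import *
im=[]
for n in('scene','top'):
    d=cam(n); c=proj(d,[.58,-.03,.05])[0].astype(int); im.append(cv2.resize(d['pixels'][max(0,c[1]-60):c[1]+60,c[0]-60:c[0]+60],(400,400),interpolation=cv2.INTER_CUBIC))
cv2.imwrite('pics/8.png',np.hstack(im))
E
```

```text
t 35.5 pos [625.9 -89.2  67.3] psi -0.046 q6 -0.205 q1 -0.252 w 58.6 F [-0.7 -0.   0.2] M [ 0.02 -0.07  0.03] down [-0. -0. -1.]
[3.93, 0.08, -0.13] [-0.001, 0.0, 0.0]
```

View pics/8.png

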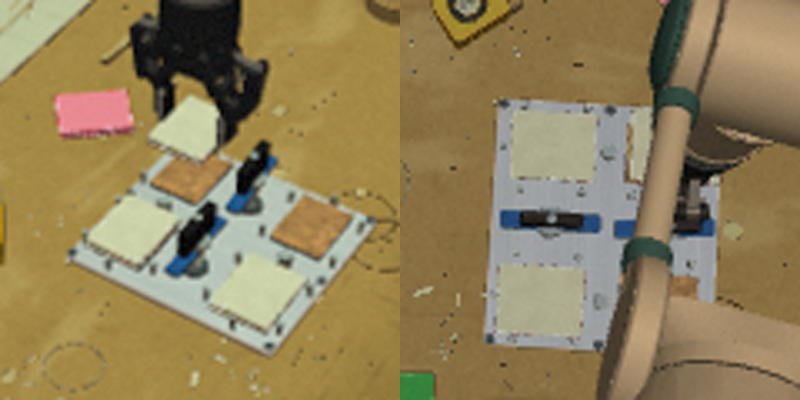

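Both left cards lie centred within their pins, at right-crop (555,145) and (540,298). Card D is held level over the far-right pad. Lowering.

```bash
python3 -m creep '{"delta_pos":[[1.5,0,-0.1],[3,0,-0.1],[3.8,0,-0.1],[3.8,0,-0.1],[3.8,0,-0.1]],"dr":[[0,0,0],[0,0,0],[0,0,0],[0,0,0],[0,0,0]]}' >/dev/null; python3 go.py 626.7 -88 20 -0.045
```

```text
t 36.1 pos [626.6 -87.3  30.2] psi -0.045 q6 -0.203 q1 -0.248 w 58.5 F [-0.2  0.1 -0.7] M [-0.02  0.01 -0.01] down [ 0.001 -0.    -1.   ]
[1.02, 0.01, 0.07] [-0.0, 0.0, -0.001]
```

```bash
python3 -m creep '{"delta_pos":[[0.3,0,0.04],[0.6,0,0.04],[0.9,0,0.04],[0.9,0,0.04]],"dr":[[0,0,0],[0,0,0],[0,0,0],[0,0,0]]}' >/dev/null; python3 go.py; for k in 1 2; do python3 -m creep '{"delta_pos":[[0.1,0,0],[0.2,0,0],[0.3,0,0],[0.3,0,0]],"dr":[[0,0,0],[0,0,0],[0,0,0],[0,0,0]]}' >/dev/null; python3 go.py; done;  python3 -m creep '{"delta_pos":[[0.1,0,0],[0.2,0,0],[0.2,0,0]],"dr":[[0,0,0],[0,0,0],[0,0,0]]}' >/dev/null; python3 go.py
```

```text
t 36.5 pos [626.8 -87.7  20.5] psi -0.045 q6 -0.204 q1 -0.249 w 58.5 F [ 1.4  0.7 -0.4] M [-0.06 -0.28  0.  ] down [ 0.002 -0.001 -1.   ]
t 36.9 pos [627.  -87.6  18.4] psi -0.045 q6 -0.204 q1 -0.249 w 58.5 F [2.3 0.7 4.8] M [ 0.04 -0.01 -0.01] down [ 0.002 -0.    -1.   ]
t 37.3 pos [627.  -87.6  15.7] psi -0.045 q6 -0.204 q1 -0.249 w 58.6 F [ 1.8 -0.3  6.5] M [ 0.04  0.15 -0.05] down [ 0.002 -0.    -1.   ]
t 37.6 pos [627.1 -87.6  13.9] psi -0.045 q6 -0.204 q1 -0.249 w 58.4 F [2.  0.9 8.3] M [0.01 0.28 0.02] down [ 0.003 -0.001 -1.   ]
```

```bash
python3 -m creep '{"delta_pos":[[0.1,0,0],[0.2,0,0],[0.2,0,0]],"dr":[[0,0,0],[0,0,0],[0,0,0]]}' >/dev/null; python3 go.py; python3 -m creep '{"delta_pos":[[-0.2,0,0],[-0.2,0,0],[-0.2,0,0],[-1,0,0],[-4,0,0],[-8,0,0],[-11,0,0],[-11,0,0],[-11,0,0]],"dr":[[0,0,0],[0,0,0],[0,0,0],[0,0,0],[0,0,0],[0,0,0],[0,0,0],[0,0,0],[0,0,0]]}' 0.7 >/dev/null; python3 go.py 410.8 -312.5 70 0.425; python3 - <<'E'
from h import *
for n in('top','scene'):
    d=cam(n)
    print(n,[o for o in cards(d)])
E
```

```text
t 37.9 pos [627.1 -87.6  13.8] psi -0.045 q6 -0.204 q1 -0.249 w 58.7 F [-0.5  0.6 18.5] M [0.17 0.92 0.03] down [ 0.003 -0.001 -1.   ]
t 38.8 pos [625.5 -87.5 120.7] psi -0.045 q6 -0.204 q1 -0.249 w 72.7 F [-0.1 -0.2 -0. ] M [0.03 0.   0.06] down [-0. -0. -1.]
[5.07, -20.44, 23.45] [-0.47, 0.0, 0.0]
top [(array([ 412. , -314.2]), np.float64(-1.15), 72.4, 62.5)]
scene [(array([ 409.2, -315.5]), np.float64(-1.149), 79.9, 62.2), (array([  77.8, -957.1]), np.float64(0.166), 83.7, 51.5), (array([  251.8, -1925.5]), np.float64(0.551), 67.1, 66.2)]
```

```bash
python3 -m creep '{"delta_pos":[[0,-3.5,4],[0,-7,8],[0,-10.5,12],[0,-14,16],[0,-17.5,20],[0,-20.4,23.4],[2,-20.4,23.4],[4,-20.4,23.4],[5,-20.4,23.4],[5,-20.4,23.4]],"dr":[[-0.05,0,0],[-0.1,0,0],[-0.2,0,0],[-0.3,0,0],[-0.4,0,0],[-0.47,0,0],[-0.47,0,0],[-0.47,0,0],[-0.47,0,0],[-0.47,0,0]]}' 0.85 >/dev/null;  python3 -m creep '{"delta_pos":[[0,0,0],[0,0,0]],"dr":[[0,0,0],[0,0,0]]}' >/dev/null; python3 go.py 410.8 -312 -4 0.423
python3 - <<'E'
from h import *
for n in('top','scene'):
    d=cam(n)
    print(n,[o for o in cards(d)])
E
```

```text
t 40.1 pos [ 412.4 -312.1   70.9] psi 0.426 q6 -1.208 q1 -0.782 w 78.8 F [ 0.3  0.  -0.3] M [-0.    0.02 -0.03] down [ 0.001 -0.001 -1.   ]
[7.49, -0.15, -0.09] [0.003, 0.001, -0.0]
top [(array([ 408.6, -307.1]), np.float64(-1.11), 66.0, 63.2)]
scene [(array([ 409. , -315.6]), np.float64(-1.149), 79.9, 61.8), (array([  77.8, -957.1]), np.float64(0.166), 83.7, 51.5)]
```

```bash
python3 -m creep '{"delta_pos":[[3,-0.1,0],[5,-0.15,-0.1],[6.5,-0.15,-0.1],[7.3,-0.15,-0.1],[7.3,-0.15,-0.1],[7.3,-0.15,-0.1]],"dr":[[0,0,0],[0,0,0],[0,0,0],[0,0,0],[0,0,0],[0,0,0]]}' >/dev/null; python3 go.py;  python3 -m creep '{"delta_pos":[[0,0,0],[0,0,0],[0,0,0],[0,0,0],[0,0,0],[0,0,0]],"dr":[[0,0,0],[0,0,0],[0,0,0],[0,0,0],[0,0,0],[0,0,0]]}' -1 40 >/dev/null; python3 go.py
python3 -m creep '{"delta_pos":[[-2,0,0],[-5,0,0],[-9,0,0],[-12,0,0],[-12,0,0],[-12,0,0]],"dr":[[0,0,0],[0,0,0],[0,0,0],[0,0,0],[0,0,0],[0,0,0]]}' >/dev/null; python3 go.py 492.8 -80.3 115 -0.045
```

```text
t 40.8 pos [ 410.4 -312.2   -2. ] psi 0.425 q6 -1.21 q1 -0.785 w 78.9 F [-1.  -0.6  0.2] M [-0.03 -0.   -0.02] down [ 0.001 -0.001 -1.   ]
t 41.4 pos [ 410.6 -312.4   -1.2] psi 0.425 q6 -1.21 q1 -0.785 w 58.6 F [-0.2  1.7  5.4] M [ 0.12  0.13 -0.05] down [ 0.002 -0.002 -1.   ]
t 42.0 pos [ 410.1 -312.   118.3] psi 0.425 q6 -1.21 q1 -0.785 w 58.7 F [-0.7  0.5 -0.9] M [-0.    0.07  0.03] down [ 0.002 -0.002 -1.   ]
[0.31, 17.09, -17.7] [0.47, 0.002, -0.001]
```

```bash
python3 -m creep '{"delta_pos":[[0,3.4,-3.5],[0,6.8,-7],[0,10.2,-10.5],[0,13.6,-14],[0,17,-17.6],[0,17,-17.6],[0,17,-17.6],[0,17,-17.6],[0,17,-17.6]],"dr":[[0.1,0,0],[0.2,0,0],[0.3,0,0],[0.4,0,0],[0.47,0,0],[0.47,0,0],[0.47,0,0],[0.47,0,0],[0.47,0,0]]}' >/dev/null; python3 -m creep '{"delta_pos":[[3,0,0],[5,0,0],[5,0,0],[5,0,0]],"dr":[[0,0,0],[0,0,0],[0,0,0],[0,0,0]]}' >/dev/null; python3 go.py 492.8 -80.3 28 -0.045; python3 - <<'E'
from h import *
im=[]
for n in('scene','top'):
    d=cam(n); c=proj(d,[.56,-.05,.05])[0].astype(int); im.append(cv2.resize(d['pixels'][max(0,c[1]-60):c[1]+60,c[0]-60:c[0]+60],(400,400),interpolation=cv2.INTER_CUBIC))
cv2.imwrite('pics/9.png',np.hstack(im))
E
```

```text
t 43.3 pos [492.  -82.5  67.4] psi -0.047 q6 -0.259 q1 -0.306 w 58.3 F [0.4 0.1 0.4] M [-0.02 -0.01 -0.03] down [-0.001 -0.    -1.   ]
[3.94, 0.07, -0.22] [-0.002, 0.0, 0.001]
```

View pics/9.png

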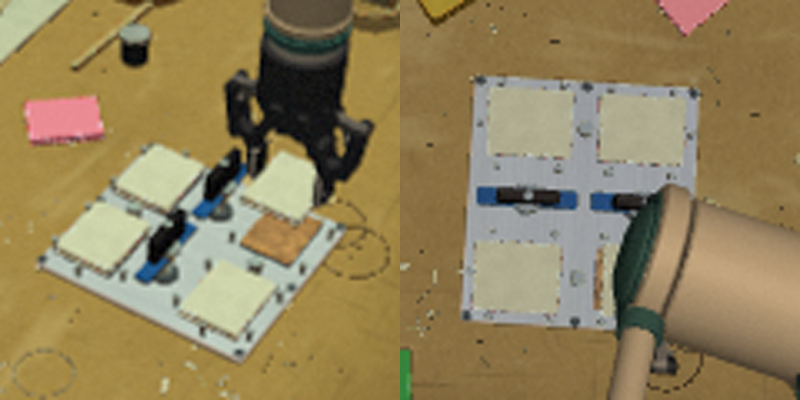

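Three cards are centred between their pins (right crop (530,122), (640,130) and (517,275)). The fourth is held above the near-right pad.

```bash
python3 -m creep '{"delta_pos":[[1.5,0.05,-0.2],[3,0.05,-0.2],[3.8,0.05,-0.2],[3.8,0.05,-0.2],[3.8,0.05,-0.2]],"dr":[[0,0,0],[0,0,0],[0,0,0],[0,0,0],[0,0,0]]}' >/dev/null; python3 go.py 492.8 -80.3 20 -0.045
```

```text
t 43.9 pos [493.3 -79.6  30. ] psi -0.045 q6 -0.254 q1 -0.299 w 58.5 F [0.3 0.5 1. ] M [-0.01 -0.03  0.  ] down [ 0.001 -0.    -1.   ]
[1.0, -0.05, 0.07] [-0.0, 0.0, -0.001]
```

```bash
python3 -m creep '{"delta_pos":[[0.3,-0.05,0.07],[0.6,-0.05,0.07],[0.9,-0.05,0.07],[0.9,-0.05,0.07]],"dr":[[0,0,0],[0,0,0],[0,0,0],[0,0,0]]}' >/dev/null; python3 go.py; for k in 1 2; do python3 -m creep '{"delta_pos":[[0.1,0,0],[0.2,0,0],[0.3,0,0],[0.3,0,0]],"dr":[[0,0,0],[0,0,0],[0,0,0],[0,0,0]]}' >/dev/null; python3 go.py; done;  python3 -m creep '{"delta_pos":[[0.1,0,0],[0.2,0,0],[0.2,0,0]],"dr":[[0,0,0],[0,0,0],[0,0,0]]}' >/dev/null; python3 go.py; python3 -m creep '{"delta_pos":[[0.1,0,0],[0.2,0,0],[0.2,0,0]],"dr":[[0,0,0],[0,0,0],[0,0,0]]}' >/dev/null; python3 go.py
```

```text
t 44.3 pos [491.9 -80.   20. ] psi -0.045 q6 -0.256 q1 -0.301 w 58.1 F [ 0.1  0.2 -0.4] M [ 0.01 -0.02  0.03] down [-0.001  0.    -1.   ]
t 44.7 pos [492.2 -80.1  17.8] psi -0.045 q6 -0.256 q1 -0.301 w 58.5 F [-2.3 -0.2  4.2] M [ 0.03  0.07 -0.01] down [ 0. -0. -1.]
t 45.1 pos [491.9 -80.   15. ] psi -0.045 q6 -0.256 q1 -0.301 w 58.3 F [-3.2  0.9  6.4] M [-0.    0.06  0.02] down [-0. -0. -1.]
t 45.4 pos [491.9 -80.   13.7] psi -0.045 q6 -0.256 q1 -0.301 w 58.5 F [-4.9  0.5 13.6] M [ 0.08  0.35 -0.03] down [ 0. -0. -1.]
t 45.7 pos [491.9 -80.1  13.5] psi -0.045 q6 -0.256 q1 -0.301 w 58.8 F [-8.6  1.8 29.5] M [ 0.14  0.85 -0.05] down [ 0.001 -0.001 -1.   ]
```

```bash
python3 -m creep '{"delta_pos":[[-0.2,0,0],[-0.2,0,0],[-0.2,0,0],[-1,0,0],[-4,0,0],[-8,0,0],[-11,0,0],[-11,0,5],[-11,0,10],[-11,0,14]],"dr":[[0,0,0],[0,0,0],[0,0,0],[0,0,0],[0,0,0],[0,0,0],[0,0,0],[0,0,0],[0,0,0],[0,0,0]]}' 0.7 >/dev/null; python3 -m creep '{"delta_pos":[[0,0,2],[0,0,4],[0,0,6],[0,0,6],[0,0,6]],"dr":[[0,0,0],[0,0,0],[0,0,0],[0,0,0],[0,0,0]]}' -0.3 >/dev/null; python3 go.py; python3 - <<'E'
from h import *
C=np.array([.562,-.0334]);a=-.045;Rz=np.array([[np.cos(a),-np.sin(a)],[np.sin(a),np.cos(a)]])
im=[]
for n in('scene','top'):
    d=cam(n)
    hsv=cv2.cvtColor(big(d),cv2.COLOR_BGR2HSV)
    w=cv2.inRange(hsv,(22,22,120),(40,90,255)); w=cv2.morphologyEx(w,cv2.MORPH_OPEN,np.ones((11,11)))
    for k in blobs(d,w):
        c,an,l,ww=rect3(d,k,.024)
        if 55<l<95 and 45<ww<80 and 440<c[0]<680 and -150<c[1]<90: print(n,((c/1000-C)@Rz*1000).round(1),round(an-a,3),round(l,1),round(ww,1))
    c=proj(d,[.56,-.033,.03])[0].astype(int); im.append(cv2.resize(d['pixels'][c[1]-50:c[1]+50,c[0]-50:c[0]+50],(400,400),interpolation=cv2.INTER_CUBIC))
cv2.imwrite('pics/10.png',np.hstack(im))
E
```

```text
t 47.2 pos [ 483.  -279.6  120. ] psi -0.046 q6 -0.604 q1 -0.65 w 29.7 F [ 0.3  1.1 -0.1] M [-0.02 -0.03 -0.01] down [-0.     0.001 -1.   ]
scene [-70.9  52.2] -1.495 82.4 67.4
scene [69.3 47.6] 1.589 81.6 68.3
scene [-72.  -54.2] -1.483 88.0 67.5
scene [ 70.1 -52. ] 1.601 85.4 68.4
top [-69.8 -49.9] 1.578 76.4 60.9
top [-69.7  54.9] 1.594 75.6 61.3
top [ 67.8 -49.5] 1.574 75.7 60.9
top [68.3 50.5] 1.587 75.0 60.7
```

View pics/10.png

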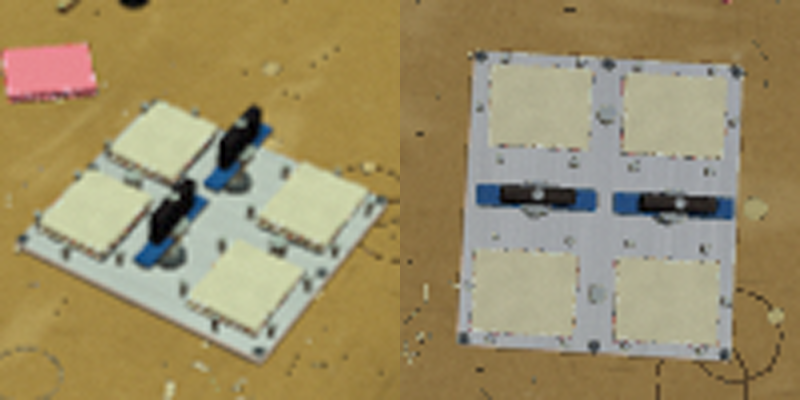

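All four cards sit between their pins in the right crop: (540,107), (675,115), (525,292) and (665,300). The near-left one looks about 5 mm outward, near its pin. I check heights and level from depth before closing.

```bash
cat > lev.py <<'E'
from h import *
C=np.array([.5615,-.0332]);a=-.045;Rz=np.array([[np.cos(a),-np.sin(a)],[np.sin(a),np.cos(a)]])
for n in('top','scene'):
    D=np.array([(d:=cam(n))['depth'] for _ in range(2)]).mean(0)
    v,u=np.mgrid[:384,:512]; pc=np.c_[u.ravel(),v.ravel(),np.ones(u.size)]@np.linalg.inv(d['K']).T*D.ravel()[:,None]
    W=(pc-d['t'])@d['R']; J=np.c_[(W[:,:2]-C)@Rz,W[:,2]]*1000
    for nm,cx,cy in(('nearL',-69,52),('nearR',-69,-50),('farL',67,50),('farR',67,-50),('tableL',-40,150),('plate',-25,0)):
        r=(24,30) if nm!='plate' else(6,15)
        m=(abs(J[:,0]-cx)<r[0])&(abs(J[:,1]-cy)<r[1])&(D.ravel()>0)
        A=np.c_[J[m,0]-cx,J[m,1]-cy,np.ones(m.sum())]; s=np.linalg.lstsq(A,J[m,2],rcond=None)[0]
        print(n,nm,m.sum(),'z %.1f slope x %.3f y %.3f'%(s[2],s[0],s[1]))
E
python3 lev.py
```

```text
top nearL 343 z 38.1 slope x 0.098 y -0.029
top nearR 393 z 119.5 slope x 0.025 y -2.595
top farL 333 z 46.1 slope x 0.411 y -0.180
top farR 332 z 39.9 slope x 0.288 y 0.036
top tableL 328 z 16.8 slope x 0.458 y 0.100
top plate 43 z 32.8 slope x 1.876 y 0.296
scene nearL 233 z 25.5 slope x 0.009 y 0.007
scene nearR 208 z 25.7 slope x 0.019 y -0.000
scene farL 202 z 32.4 slope x 0.446 y -0.479
scene farR 181 z 28.0 slope x 0.265 y 0.009
scene tableL 251 z 1.3 slope x -0.006 y -0.006
scene plate 21 z 9.3 slope x 0.066 y -0.041
```

```bash
sed -i "s/        A=np.c_/        m\&=abs(J[:,2]-np.median(J[m,2]))<5\n        A=np.c_/" lev.py; python3 lev.py; python3 go.py 559.7 -83 120 -0.045
```

```text
top nearL 332 z 24.5 slope x -0.009 y 0.002
top nearR 335 z 24.5 slope x -0.004 y -0.006
top farL 319 z 24.3 slope x 0.001 y -0.001
top farR 324 z 24.4 slope x -0.001 y 0.001
top tableL 315 z 0.4 slope x -0.005 y 0.002
top plate 40 z 8.2 slope x -0.005 y -0.024
scene nearL 229 z 25.6 slope x 0.001 y -0.007
scene nearR 207 z 25.6 slope x -0.013 y 0.002
scene farL 197 z 25.5 slope x 0.012 y -0.003
scene farR 179 z 25.6 slope x -0.004 y -0.008
scene tableL 254 z 1.3 slope x -0.005 y -0.002
scene plate 21 z 9.7 slope x -0.037 y 0.022
t 47.7 pos [ 483.4 -279.6  120.4] psi -0.045 q6 -0.604 q1 -0.649 w 30.1 F [-0.4 -0.2 -0. ] M [-0.    0.    0.02] down [ 0. -0. -1.]
[0.04, 6.75, -19.98] [0.0, 0.0, -0.0]
```

All four cards are level, with tops about 24 mm above the table (pads home). Now tightening the right clamp, clockwise.

```bash
python3 -m creep '{"delta_pos":[[0,1.7,-5],[0,3.4,-10],[0,5,-15],[0,6.7,-20],[0,6.7,-20],[0,6.7,-20],[0,6.7,-20]],"dr":[[-0.08,0,0],[-0.08,0,0],[-0.08,0,0],[-0.08,0,0],[-0.08,0,0],[-0.08,0,0],[-0.08,0,0]]}' -0.3 >/dev/null; python3 go.py 560.2 -83 49 0.035
```

```text
t 48.4 pos [558.8 -83.9 120.3] psi 0.035 q6 -0.306 q1 -0.271 w 30.1 F [0.1 0.2 0.8] M [-0.04 -0.02 -0.05] down [-0.001 -0.001 -1.   ]
[7.13, 0.14, -0.09] [0.0, 0.001, 0.001]
```

```bash
python3 -m creep '{"delta_pos":[[3,0.1,-0.1],[5,0.1,-0.1],[7.1,0.1,-0.1],[7.1,0.1,-0.1],[7.1,0.1,-0.1]],"dr":[[0,0,0],[0,0,0],[0,0,0],[0,0,0],[0,0,0]]}' >/dev/null;python3 go.py; python3 -m creep '{"delta_pos":[[0,0,0],[0,0,0],[0,0,0],[0,0,0],[0,0,0],[0,0,0]],"dr":[[0,0,0],[0,0,0],[0,0,0],[0,0,0],[0,0,0],[0,0,0]]}' -1 60 >/dev/null; python3 go.py
python3 -m creep '{"delta_pos":[[0.08,0,0],[0.16,0,0],[0.24,0,0],[0.32,0,0],[0.4,0,0],[0.48,0,0],[0.56,0,0],[0.64,0,0],[0.72,0,0],[0.8,0,0]],"dr":[[0.14,0,0],[0.28,0,0],[0.42,0,0],[0.56,0,0],[0.7,0,0],[0.84,0,0],[0.98,0,0],[1.12,0,0],[1.26,0,0],[1.4,0,0]]}' >/dev/null;python3 go.py;  python3 -m creep '{"delta_pos":[[0.08,0,0],[0.16,0,0],[0.16,0,0],[0.16,0,0]],"dr":[[0.13,0,0],[0.25,0,0],[0.25,0,0],[0.25,0,0]]}' >/dev/null; python3 go.py
```

```text
t 48.9 pos [559.8 -83.6  49.5] psi 0.033 q6 -0.304 q1 -0.271 w 29.7 F [ 0.3 -1.3 -0.3] M [-0.    0.04  0.02] down [-0.001 -0.    -1.   ]
t 49.5 pos [559.6 -83.2  50.8] psi 0.036 q6 -0.303 q1 -0.269 w 10.7 F [-3.6 -3.1  6.6] M [-0.6   0.74 -0.16] down [-0.    -0.002 -1.   ]
t 50.5 pos [559.6 -83.4  42.6] psi -1.369 q6 1.102 q1 -0.269 w 10.6 F [-3.7 -3.9  5.1] M [-0.74  0.72  0.08] down [-0.    -0.003 -1.   ]
t 50.9 pos [559.6 -83.4  41. ] psi -1.613 q6 1.346 q1 -0.269 w 10.4 F [-3.8 -3.   5. ] M [-0.79  0.74  0.07] down [-0.    -0.003 -1.   ]
```

```bash
python3 -m creep '{"delta_pos":[[0.03,0,0],[0.05,0,0],[0.05,0,0],[0.05,0,0]],"dr":[[0.05,0,0],[0.1,0,0],[0.1,0,0],[0.1,0,0]]}' >/dev/null; python3 go.py
```

```text
t 51.3 pos [559.7 -83.4  40.9] psi -1.709 q6 1.443 q1 -0.268 w 10.9 F [-4.1 -3.5  7.9] M [-0.53  0.77  1.33] down [-0.    -0.004 -1.   ]
```

Hard stop felt (1.33 N m). Now the left clamp.

```bash
python3 -m creep '{"delta_pos":[[0,0,0],[0,0,0],[0,0,0],[-4,0,0],[-8,0,0],[-8,0,0],[-8,0,0],[-8,0,0],[-8,0,0]],"dr":[[0,0,0],[0,0,0],[0,0,0],[0,0,0],[0,0,0],[-0.15,0,0],[-0.3,0,0],[-0.45,0,0],[-0.6,0,0]]}' -0.3 >/dev/null; python3 go.py 563.9 15.7 120 -0.125
```

```text
t 52.2 pos [560.2 -81.8 119.2] psi -1.109 q6 0.841 q1 -0.268 w 30.2 F [ 0.1 -0.6 -1.1] M [ 0.04  0.02 -0.03] down [ 0.  0. -1.]
[-0.07, -8.57, -4.67] [-0.984, -0.0, -0.0]
```

```bash
python3 -m creep '{"delta_pos":[[0,-4,-2],[0,-8.5,-4.6],[0,-8.5,-4.6],[0,-8.5,-4.6],[0,-8.5,-4.6],[0,-8.5,-4.6],[0,-8.5,-4.6],[0,-8.5,-4.6]],"dr":[[-0.98,0,0],[-0.98,0,0],[-0.98,0,0],[-0.98,0,0],[-0.98,0,0],[-0.98,0,0],[-0.98,0,0],[-0.98,0,0]]}' >/dev/null; python3 go.py 563.9 15.7 49 -0.125
```

```text
t 53.0 pos [564.   14.8 119.1] psi -0.135 q6 0.038 q1 -0.097 w 29.7 F [ 0.8 -0.5 -0.1] M [ 0.05 -0.    0.02] down [-0.  0. -1.]
[7.01, -0.03, -0.09] [-0.01, -0.0, 0.0]
```

```bash
python3 -m creep '{"delta_pos":[[3,0,-0.1],[5,0,-0.1],[7,0,-0.1],[7,0,-0.1],[7,0,-0.1]],"dr":[[0,0,0],[0,0,0],[0,0,0],[0,0,0],[0,0,0]]}' >/dev/null;python3 go.py; python3 -m creep '{"delta_pos":[[0,0,0],[0,0,0],[0,0,0],[0,0,0],[0,0,0],[0,0,0]],"dr":[[0,0,0],[0,0,0],[0,0,0],[0,0,0],[0,0,0],[0,0,0]]}' -1 60 >/dev/null; python3 go.py
python3 -m creep '{"delta_pos":[[0.08,0,0],[0.16,0,0],[0.24,0,0],[0.32,0,0],[0.4,0,0],[0.48,0,0],[0.56,0,0],[0.64,0,0],[0.72,0,0],[0.8,0,0]],"dr":[[-0.14,0,0],[-0.28,0,0],[-0.42,0,0],[-0.56,0,0],[-0.7,0,0],[-0.84,0,0],[-0.98,0,0],[-1.12,0,0],[-1.26,0,0],[-1.4,0,0]]}' >/dev/null;python3 go.py;  python3 -m creep '{"delta_pos":[[0.08,0,0],[0.16,0,0],[0.16,0,0],[0.16,0,0]],"dr":[[-0.13,0,0],[-0.25,0,0],[-0.25,0,0],[-0.25,0,0]]}' >/dev/null; python3 go.py;  python3 -m creep '{"delta_pos":[[0.03,0,0],[0.05,0,0],[0.05,0,0],[0.05,0,0]],"dr":[[-0.05,0,0],[-0.1,0,0],[-0.1,0,0],[-0.1,0,0]]}' >/dev/null; python3 go.py
```

```text
t 53.5 pos [564.3  15.5  49.2] psi -0.136 q6 0.04 q1 -0.096 w 29.6 F [0.1 0.5 0.7] M [-0.01  0.02 -0.02] down [-0.  0. -1.]
t 54.1 pos [563.9  15.7  50.7] psi -0.135 q6 0.039 q1 -0.096 w 10.7 F [-2.5  0.7  6.1] M [0.18 0.62 0.18] down [ 0.  0. -1.]
t 55.1 pos [564.7  16.2  42.5] psi 1.269 q6 -1.366 q1 -0.095 w 10.8 F [-0.7  3.1  3.5] M [ 0.48  0.29 -0.05] down [ 0.002  0.001 -1.   ]
t 55.5 pos [564.7  16.4  40.9] psi 1.514 q6 -1.61 q1 -0.095 w 10.9 F [-2.2  2.9  6.3] M [ 0.71  0.31 -0.02] down [ 0.002  0.001 -1.   ]
t 55.9 pos [564.9  16.4  40.8] psi 1.609 q6 -1.707 q1 -0.096 w 10.8 F [-2.   3.4  8.7] M [ 0.48  0.44 -1.24] down [ 0.002  0.002 -1.   ]
```

Hard stop (−1.24 N m). Release, retreat, and final check.

```bash
python3 -m creep '{"delta_pos":[[0,0,0],[0,0,0],[0,0,0],[0,0,0],[-4,0,0],[-8,0,0],[-12,0,0],[-12,0,0]],"dr":[[0,0,0],[0,0,0],[0,0,0],[0,0,0],[0,0,0],[0,0,0],[0,0,0],[0,0,0]]}' -0.3 >/dev/null; python3 -m creep '{"delta_pos":[[0,4,0],[0,8,0],[0,12,0],[0,16,0],[0,20,0],[0,24,0],[0,26,0],[0,26,0],[0,26,0],[0,26,0]],"dr":[[0,0,0],[0,0,0],[0,0,0],[0,0,0],[0,0,0],[0,0,0],[0,0,0],[0,0,0],[0,0,0],[0,0,0]]}' >/dev/null; python3 go.py; python3 lev.py; python3 jig.py; python3 - <<'E'
from h import *
im=[]
for n in('scene','top'):
    d=cam(n)
    c=proj(d,[.56,-.033,.03])[0].astype(int); im.append(cv2.resize(d['pixels'][c[1]-50:c[1]+50,c[0]-50:c[0]+50],(400,400),interpolation=cv2.INTER_CUBIC))
cv2.imwrite('pics/11.png',np.hstack(im))
E
```

```text
t 57.7 pos [552.5 274.  158.5] psi 1.614 q6 -1.266 q1 0.348 w 29.9 F [0.6 0.3 0.6] M [-0.02  0.09  0.  ] down [-0.001 -0.001 -1.   ]
top nearL 336 z 24.5 slope x 0.001 y 0.001
top nearR 336 z 24.3 slope x 0.004 y 0.005
top farL 322 z 24.3 slope x 0.001 y 0.000
top farR 322 z 24.3 slope x -0.005 y 0.003
top tableL 316 z 0.5 slope x 0.002 y 0.004
top plate 40 z 8.7 slope x -0.042 y 0.014
scene nearL 232 z 25.5 slope x -0.012 y -0.009
scene nearR 205 z 25.7 slope x 0.001 y 0.001
scene farL 202 z 25.4 slope x -0.009 y -0.006
scene farR 184 z 25.7 slope x 0.016 y -0.006
scene tableL 243 z 1.4 slope x -0.004 y -0.001
scene plate 22 z 9.5 slope x -0.069 y -0.003
top (array([561.4, -33.1]), np.float64(-0.045), 223.4, 206.3)
('blk', array([558.5, -81.3]), np.float64(-0.048), 54.9, 15.0)
('blk', array([562.8,  17.4]), np.float64(-0.031), 55.2, 13.3)
scene (array([ 320.2, -548.1]), np.float64(-1.472), 236.0, 206.8)
('blk', array([556.6,  26.1]), np.float64(-0.041), 62.6, 32.5)
('blk', array([552.1, -73. ]), np.float64(-0.077), 62.3, 33.9)
```

View pics/11.png

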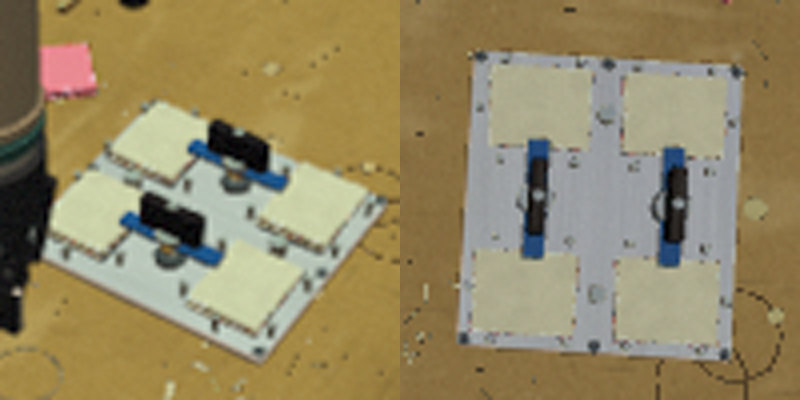

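Both bars lie along x over the cards (right crop (536,198) and (673,205)). The handle yaws of −0.03 and −0.05 match the plate's −0.045, and all cards are still level at 24 mm. Handing in.

```bash
python3 -c "
from rig import manip
manip.sign_off()"; python3 go.py
```

```text
the job is handed in; nothing more can be done
the job is handed in; nothing more can be done
```

The job is handed in: all four cream cards are bedded on their own pads and both clamps are tight again. It took about 58 s of robot time.

- **Clamps:** the left clamp (y = +16 mm) loosens clockwise, so it has the left-hand thread. The right one loosens counter-clockwise. I unscrewed both to their stops, and after the cards were in I screwed both back until they met the hard stop (about 1.3 N m).
- **Last checks:** depth shows all four card tops 24 mm above the table and level to within about 0.02 rad, so the pads are home. Seen from above, the handles line up with the jig to within about 0.015 rad. The arm is clear of everything.
- **Disagreements:** the near-left card measures about 5 mm outward of centre, against a 9 mm limit; its pins allow about 4 mm. The scene camera reads the cards on the right side 2 to 4 mm off in y compared with the top view. The gripper contacts agreed with the top view, so I used that one.
- **Not checked:** I didn't measure the tape measure, film tub and blue tin at the end. The arm never worked close to any of them. I saw no card knocked aside and no slackened grip.

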